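Set the cam-locked stop and push cured blocks out of their moulds

TASK

Empty the moulds on the grey mat with the demoulding jig: lay one mould in the jig's channel with one end flush with the channel's open loading end, slide the stop up against the mould's other end and flip the cam lever down flat to clamp it. Then lay each mould that still holds a resin block against the clamped stop in turn and push the block through with the push rod, right out past the fork into the out-feed channel. Finish with all the moulds lying side by side on the floor of the white wash tray (an already empty mould goes straight there), the blocks left in the channel, the rod back on its black pad and the stop still clamped; never touch a block with the gripper, and leave the jar, dish and brush alone.

Things in the scene. Friction and masses are not known exactly. Their poses are not given: they have to be found in the camera images.
- cradle (a point): on the fixed demoulding jig: middle of the channel floor at its open loading end, 40 mm above the bench. y runs along the channel from loading end to out-feed (about world +y, yaw varies), z up, -x towards the rail and the robot. Channel 54 mm wide at the floor (x -27 to 27), 300 mm long (y 0 to 300), side walls 13 mm high flared to 66 mm at the top; far end closed by a 30 mm high wall
- jig: the fixed jig's aluminium base plate, 12 mm thick, under channel and rail: x from -120 to 48 mm, y from -60 to 260 mm from this origin, which lies on the bench under the channel's middle line, 50 mm from the loading end (axes as cradle). The rail, 40 mm wide, its top 41 mm above the bench, runs beside the channel, centred at x = -75 mm, y from -50 to 190 mm
- stop_face (a point): middle of the stop's bearing face, 26 mm above the channel floor (axes as cradle). The stop is a steel fork 10 mm thick (y 0 to 10): two prongs 12 mm wide, 44 mm apart, open at the bottom (a block passes, a mould does not), from 10 below to 31 mm above this point, and over them a crossbar 68 mm long in x, 31 to 51 mm above it. An arm joins it to a black carriage on the rail (48 x 56 x 18 mm, y 0 to 56)
- stop_bar (a point): middle of the top edge of the stop's crossbar (10 mm thick along the channel, 68 mm long across it): pinch or push here to slide the stop
- stop (a joint): position of the stop along the rail in m: 0 farthest from the loading end, 0.105 nearest; its bearing face lies 0.170 minus this value from the loading end along the channel, so 0.080 when it touches a mould that lies flush. Unclamped it slides with about 1.5 N, and would give way to the push on a stuck block; clamped it holds more than 20 N
- lever (a joint): angle of the cam lever on the stop's carriage, rad: 0 stands up (leaning 0.18 rad past vertical, away from the robot), 1.75 lies flat on the carriage pointing to the robot (-x of cradle): fully clamped. It turns about an axis along the channel; the cam bites from about 0.35 on, and needs up to about 10 N at its tip. It stays where it is left
- lever_tip (a point): point on the middle line of the black cam lever, 8 mm from its end, 80 mm from the pivot; the lever bar is 14 mm wide (along the channel) and 10 mm thick, its middle line running 18 mm from the pivot axis (above it when flat, on the side away from the cam)
- lever_pivot (a point): middle of the cam lever's axis on the carriage, 56 mm above the bench, 36 mm beyond the bearing face along the channel, 75 mm to the robot's side of the channel's middle (axes as cradle)
- mould1: aluminium square-tube mould, 52 x 52 mm outside, 90 mm long along its y axis, 6 mm walls, 40 x 40 mm bore along y open at both ends, 0.25 kg; origin at its centre. The ends are alike; the upper wall has an 18 x 58 mm pouring slot, through which one sees whether a block is in the bore. Starts lying on the grey mat (3 mm thick)
- mould2: aluminium square-tube mould, 52 x 52 mm outside, 90 mm long along its y axis, 6 mm walls, 40 x 40 mm bore along y open at both ends, 0.25 kg; origin at its centre. The ends are alike; the upper wall has an 18 x 58 mm pouring slot, through which one sees whether a block is in the bore. Starts lying on the grey mat (3 mm thick)
- mould3: aluminium square-tube mould, 52 x 52 mm outside, 90 mm long along its y axis, 6 mm walls, 40 x 40 mm bore along y open at both ends, 0.25 kg; origin at its centre. The ends are alike; the upper wall has an 18 x 58 mm pouring slot, through which one sees whether a block is in the bore. Starts lying on the grey mat (3 mm thick)
- block1: cured amber resin block, 36 x 36 mm, 55 mm long along its y axis, origin at its centre; starts stuck in the bore of mould1, within 8 mm of the middle of its length, resting on the bore's lower wall; 5 to 9 N pushes it along. In the out-feed channel blocks line up and push one another on. May be absent: then mould1 is already empty
- block2: cured amber resin block, 36 x 36 mm, 55 mm long along its y axis, origin at its centre; starts stuck in the bore of mould2, within 8 mm of the middle of its length, resting on the bore's lower wall; 5 to 9 N pushes it along. In the out-feed channel blocks line up and push one another on. May be absent: then mould2 is already empty
- block3: cured amber resin block, 36 x 36 mm, 55 mm long along its y axis, origin at its centre; starts stuck in the bore of mould3, within 8 mm of the middle of its length, resting on the bore's lower wall; 5 to 9 N pushes it along. In the out-feed channel blocks line up and push one another on. May be absent: then mould3 is already empty
- rod: push rod 215 mm long, lying along its y axis, 0.16 kg: square wooden handle 26 x 26 x 80 mm (y -40 to 40 mm), steel shaft 16 mm thick, square white plastic head 24 x 24 x 14 mm at the +y end; origin at the middle of the handle, on the rod's axis; may lie on any of the handle's four sides
- rod_tip (a point): middle of the rod head's end face, 175 mm from the rod's origin along +y
- pad: fixed black rubber pad for the rod, 100 x 270 x 4 mm, long along its y; origin at the middle of its underside
- tray: fixed white wash tray for the empty moulds, 150 x 300 mm outside (long along its y), 40 mm high, walls and floor 4 mm; origin at the middle of its underside
- jar: bystander: small specimen jar, 54 mm wide, 75 mm high; origin at its underside
- dish: bystander: clear petri dish, 90 mm wide, 16 mm high; origin at its underside
- brush: bystander: flat dusting brush 160 mm long lying on the bench beyond the mat

How it is judged (in metres and radians):
On the way, in this order (a step that is already met when the one before it is completed fails the run):
1. a mould lies in the channel flush with the loading end (within 10 mm), the stop's face is against it (within 5 mm) and the lever is down flat (value of joint lever above 1.6 rad and ((x of mould1 in the frame of cradle between -0.006 and 0.006 m and y of mould1 in the frame of cradle between 0.035 and 0.055 m and y of mould1 in the frame of stop_face between -0.05 and -0.042 m and z of mould1 in the frame of cradle below 0.032 m) or (x of mould2 in the frame of cradle between -0.006 and 0.006 m and y of mould2 in the frame of cradle between 0.035 and 0.055 m and y of mould2 in the frame of stop_face between -0.05 and -0.042 m and z of mould2 in the frame of cradle below 0.032 m) or (x of mould3 in the frame of cradle between -0.006 and 0.006 m and y of mould3 in the frame of cradle between 0.035 and 0.055 m and y of mould3 in the frame of stop_face between -0.05 and -0.042 m and z of mould3 in the frame of cradle below 0.032 m))), for 0.2 s.
2. every block has been pushed out of its mould and clear past the fork (y of each of block1, block2, block3 in the frame of stop_face above 0.034 m and x of block1 in the frame of cradle between -0.025 and 0.025 m and z of block1 in the frame of cradle between 0.013 and 0.035 m and x of block2 in the frame of cradle between -0.025 and 0.025 m and z of block2 in the frame of cradle between 0.013 and 0.035 m and x of block3 in the frame of cradle between -0.025 and 0.025 m and z of block3 in the frame of cradle between 0.013 and 0.035 m and value of joint lever above 1.6 rad), for 0.2 s.
At the end, for the whole second after the job is handed in: every block stands in the out-feed channel wholly past the stop's fork; every mould lies on its long side on the tray floor; the rod lies on its pad; the lever is down (above 1.6 rad) and the stop still where it was set (face 72 to 110 mm from the loading end, mould flush at 90) (all of step 2 and value of joint stop between 0.06 and 0.098 m and x of mould1 in the frame of tray between -0.06 and 0.06 m and y of mould1 in the frame of tray between -0.13 and 0.13 m and z of each of mould1, mould2, mould3 in the frame of tray below 0.037 m and linear speed of each of mould1, mould2, mould3 below 0.02 m/s and x of mould2 in the frame of tray between -0.06 and 0.06 m and y of mould2 in the frame of tray between -0.13 and 0.13 m and x of mould3 in the frame of tray between -0.06 and 0.06 m and y of mould3 in the frame of tray between -0.13 and 0.13 m and x of rod in the frame of pad between -0.055 and 0.055 m and y of rod in the frame of pad between -0.14 and 0.14 m and x of rod_tip in the frame of pad between -0.07 and 0.07 m and height (world z) of rod below 0.025 m and height (world z) of rod_tip below 0.035 m); the robot touches nothing.
It fails at once if a bystander is moved more than 30 mm (distance of any of jar, dish, brush from where it was at the start of the episode above 0.03 m).
It fails at once if the gripper presses on a resin block (contact force between the fingers and block1 above 2 N or contact force between the fingers and block2 above 2 N or contact force between the fingers and block3 above 2 N).
It fails at once if a block comes out of its mould while the stop is not clamped (value of joint lever below 1.3 rad and (distance between block1 and mould1 above 0.03 m or distance between block2 and mould2 above 0.03 m or distance between block3 and mould3 above 0.03 m)).
Of block1, block2, block3 only 1 to 3 are there at a start; the rules pass over those that are not, and their reading is None.
At some moment in a run one of rod may be knocked a few centimetres aside while the robot is not near it.
Once in a run the grip may slacken for a moment while it holds something.
It also fails if it takes over 210 s, if anything falls off the work surface, if the arm or the gripper's body presses on something with over 40 N, if the wrist force passes 120 N, or if a joint passes its speed limit or range.

ROBOT

A 6-joint arm with a two-finger parallel gripper is mounted at the origin on the work surface. World frame = base frame: x ahead of the robot, y to its left, z up, the work surface at z = 0. Lengths are in m, angles in degrees, forces in N, time in s.
With the tool pointing down it reaches from about 0.4 to 0.825 m from the base axis. Payload 7 kg.
Tool frame: the origin (TCP) lies on the centre line of the jaws, within the pads' length; the fingertips stand 8 mm ahead of it and the grasp point (between the pads) lies 11 mm behind it; z points along the fingers, y is the line along which they close (so a half turn about z gives the same grasp; the last joint's range is limited). The gripper opens to 88 mm and grips with 3 to 60 N. Pads are 19 mm wide; open, the fingers measure 130 mm over their backs; the gripper's body (78 mm by 193 mm) begins 47 mm behind the grasp point.
Start: joints at [86.236, 20.546, 0.682, 0, -70.136, -16.507], TCP at [0.234, 0.633, 0.235] pointing down, gripper open.
Joint ranges: [-176.03, 176.03], [-82.01, 121.73], [-58.28, 71.71], [-173.87, 95.51], [-174.79, -0.11], [-173.66, 173.66]. Speed limits (degrees/s): [136.94, 136.94, 172.46, 180, 180, 180].

INTERFACE

Orientations are given as [roll, pitch, yaw] about the fixed x, y, z axes, in that order (R = Rz(yaw) Ry(pitch) Rx(roll)).
In Python, from plant import ctrl, vision gives the robot as it stands. The module is installed in compiled form; this text tells all that it offers.
- The arm moves only by the tool move_arm, never from a script. Its argument "moves" is one flat list of numbers, 7 for each row, row after row: the finger opening in cm, from 0 to 8.76, then the shift along the tool's x, y, z in cm, then the turn, a rotation vector about the tool's x, y, z in rad. A call has 1 to 8 rows; each row shifts and turns the commanded pose from where the row before left it, along the tool's axes as they then stand; what a row does not reach is not made up. A row lasts 1/10 s, in which the tool goes at most 50 mm and 8.59 degrees, less where a joint would pass 70% of its speed; a pose out of reach is approached as far as the arm can. A call with a gripper value outside its range is refused whole. The fingers move at their own pace and stop on an object; the grip force is fixed at half the most. Time passes only in rows, so rows that do not move let the fingers close. It gives the time, the measured TCP pose, the force, the opening and the grip force at its end, in the units of the state.
- ctrl.get_obs(): the state, without advancing time (a new reading comes with each control period).
- vision.snapshot(name): name is "side" or "top"; returns (picture, depth): 480x640x3 uint8, red, green, blue; 480x640 float32, m along the optical axis (not along the pixel's ray), 0 where there is no reading.
- vision.camera_model(name): a dict with "vertical_fov" (degrees; the focal length in pixels is half the picture's height over the tangent of half this angle, whatever the lens; pixels are square), "cx", "cy" (the principal point, pixels), "D" ([k1, k2, p1, p2, k3] as OpenCV has them; the pictures are not rectified), "cam_to_world" (4x4, takes a point from camera to world coordinates). Camera axes: x right, y down, z forward; pixel columns grow to the right and rows downward; lengths in m; the calibration is good to about 2 mm. A picture is of the moment at which its call begins. camera_model takes no time and is no camera call.
- ctrl.close_job(): hands the job in; it is judged then, once.
The state is a dict: "clock": time; "joint_pos": joint angles; "qvel": joint speeds; "tau": joint torques, N m; "tool_pos": TCP position; "orientation": TCP orientation; "force": force on the tool from outside, world axes, zero at the start; "moment": the same for the moment, N m; "opening": finger opening in m; "gripper_force": force on a finger pad.
Only numpy, scipy, OpenCV 4.12 (cv2) and the standard library are available. Lean on these libraries where they do the work, as an engineer would, in place of code of your own. Each camera call takes 0.05 s, during which the arm holds its last target. There are 200 camera calls.

## Working session

There is one attempt and no reset: what is moved stays moved. The work goes in short steps, Python scripts to look and compute and a tool call to move; the robot and the scene stay as the last step left them, time stands still between calls to the robot, and variables do not carry over. Pictures are saved under pics/ and viewed, at most 14 in all, crops included, and the job is handed in when it is done.

Besides the shell and the picture viewer there is one more tool, called after "Call:" by a JSON object that holds its "method" and its "body", one argument or row to a line. move_arm: Moves the arm, as the interface text tells. Its arguments: {"type":"object","properties":{"moves":{"type":"array"}},"required":["moves"]}

```bash
mkdir -p pics; cat > h.py <<'E'
import numpy as np, cv2
from plant import ctrl, vision
def snap(n,f=None):
    p,d=vision.snapshot(n)
    if f: cv2.imwrite('pics/'+f,p[:,:,::-1])
    np.savez('/tmp/'+n,p=p,d=d)
    return p,d
def K(n):
    m=vision.camera_model(n); f=240/np.tan(np.radians(m['vertical_fov']/2))
    return np.array([[f,0,m['cx']],[0,f,m['cy']],[0,0,1]]),np.array(m['D'],float),np.array(m['cam_to_world'])
def ray(n,u,v):
    k,D,T=K(n); x,y=cv2.undistortPoints(np.array([[[u,v]]],float),k,D)[0,0]
    return T[:3,3],T[:3,:3]@np.array([x,y,1.])
def atz(n,u,v,z):
    o,r=ray(n,u,v); return o+r*(z-o[2])/r[2]
def cloud(n):
    s=np.load('/tmp/'+n+'.npz'); k,D,T=K(n); d=s['d']
    g=np.mgrid[0:480,0:640]; uv=np.stack([g[1].ravel(),g[0].ravel()],-1).astype(float)[:,None]
    xy=cv2.undistortPoints(uv,k,D)[:,0]; z=d.ravel()[:,None]
    P=np.hstack([xy*z,z])@T[:3,:3].T+T[:3,3]; P[d.ravel()==0]=np.nan
    return P.reshape(480,640,3)
def pix(n,X):
    k,D,T=K(n); R=T[:3,:3].T
    return cv2.projectPoints(np.array(X,float).reshape(-1,3),cv2.Rodrigues(R)[0],-R@T[:3,3],k,D)[0][:,0]
E
python3 - <<'E'
from h import *
for n in('top','side'):
    snap(n,n+'0.png'); k,D,T=K(n); print(n,k[0,0],T.round(3).tolist())
o=ctrl.get_obs();print({k:np.round(v,3) for k,v in o.items()})
E
```

```text
top 574.3255927085191 [[-0.01, -0.988, 0.151, 0.329], [-1.0, 0.013, 0.018, 0.052], [-0.02, -0.151, -0.988, 1.729], [0.0, 0.0, 0.0, 1.0]]
side 534.3232814050613 [[0.996, -0.025, 0.088, 0.449], [-0.089, -0.501, 0.861, -1.02], [0.022, -0.865, -0.501, 0.76], [0.0, 0.0, 0.0, 1.0]]
{'clock': np.float64(0.1), 'joint_pos': array([ 8.6236e+01,  2.0588e+01,  6.3800e-01, -1.8000e-02, -7.0136e+01,
       -1.6508e+01]), 'qvel': array([-0.009, -0.084,  0.069,  0.039,  0.048, -0.031]), 'tau': array([-1.0000e-03, -5.8416e+01,  2.9375e+01,  7.0150e+00,  1.0000e-02,
       -0.0000e+00]), 'tool_pos': array([0.234, 0.633, 0.234]), 'orientation': array([ 1.79913e+02, -8.00000e-03, -2.02780e+01]), 'force': array([-0.171, -0.26 ,  1.056]), 'moment': array([ 0.002,  0.021, -0.034]), 'gripper_force': np.float64(0.0), 'opening': np.float64(0.088)}
```

View pics/top0.png

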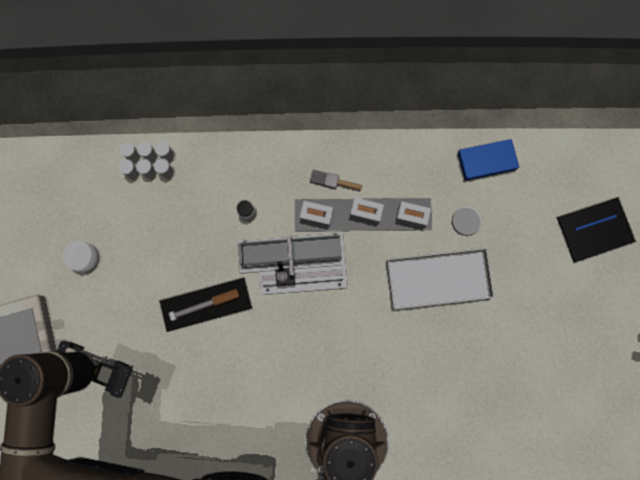

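View pics/side0.png

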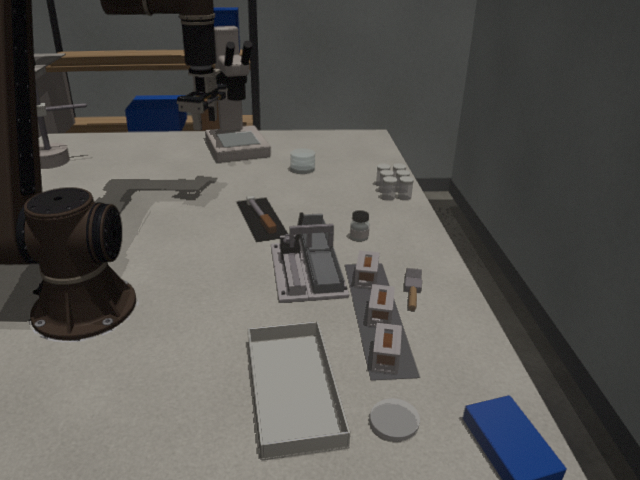

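The top view shows the jig with its channel from (343,248) to (240,252), the fork at u≈290, and the rod on its pad at (205,303). The moulds are at (316,213), (367,210) and (413,213), the tray at (440,280), the jar at (245,210) and the dish at (466,221). All three moulds show amber in their slots. The side view agrees.

```bash
python3 - <<'E'
from h import *
t=np.load('/tmp/top.npz')['p'];s=np.load('/tmp/side.npz')['p']
a=cv2.resize(t[190:320,230:440],None,fx=3.8,fy=3.8,interpolation=cv2.INTER_CUBIC)
b=cv2.resize(t[270:335,155:255],None,fx=4,fy=4,interpolation=cv2.INTER_CUBIC)
cv2.imwrite('pics/c1.png',a[:,:,::-1]);
c=cv2.resize(s[185:385,230:430],None,fx=3,fy=3,interpolation=cv2.INTER_CUBIC)
cv2.imwrite('pics/c2.png',c[:,:,::-1])
P=cloud('top')
# moulds: points z 0.045..0.065
from collections import defaultdict
for nm,(u0,u1,v0,v1),(z0,z1) in [('m_a',(295,338,198,230),(.045,.065)),('m_b',(345,388,195,228),(.045,.065)),('m_c',(392,435,198,230),(.045,.065)),('rod',(160,250,280,325),(.013,.04)),('tray',(380,500,245,315),(.03,.05)),('pad',(155,255,275,335),(.0025,.012)),('jigtop',(230,355,230,300),(.035,.06)),('high',(230,355,225,300),(.075,.16))]:
    q=P[v0:v1,u0:u1].reshape(-1,3); m=(q[:,2]>z0)&(q[:,2]<z1); q=q[m]
    if len(q)<5: print(nm,len(q)); continue
    r=cv2.minAreaRect((q[:,:2]*1000).astype(np.float32)); print(nm,len(q),np.median(q[:,2]).round(4),np.round(r[0],1),np.round(r[1],1),round(r[2],1), q.min(0).round(3),q.max(0).round(3))
E
```

```text
m_a 477 0.0545 [672.2  81. ] [90.7 54.5] 76.4 [0.637 0.031 0.045] [0.708 0.13  0.064]
m_b 466 0.0538 [679.5 -70.3] [89.6 53.9] 75.1 [ 0.644 -0.118  0.045] [ 0.715 -0.022  0.065]
m_c 489 0.054 [ 666.  -207.9] [91.7 54.7] 76.0 [ 0.63  -0.258  0.045] [ 0.701 -0.158  0.064]
rod 537 0.026 [402.3 418.4] [108.2 265.9] 4.6 [0.346 0.286 0.013] [0.465 0.552 0.039]
tray 489 0.0387 [ 472.8 -282.6] [151.4 303.4] 5.5 [ 0.384 -0.439  0.03 ] [ 0.561 -0.126  0.05 ]
pad 2407 0.0055 [405.4 423.3] [304.7 178.3] 89.8 [0.316 0.271 0.003] [0.495 0.575 0.012]
jigtop 3044 0.042 [517.4 174.2] [159.5 337. ] 4.6 [0.425 0.004 0.035] [0.605 0.336 0.06 ]
high 225 0.1162 [525.4 225.2] [115.6 159.6] 7.7 [0.473 0.146 0.075] [0.593 0.307 0.144]
```

View pics/c1.png

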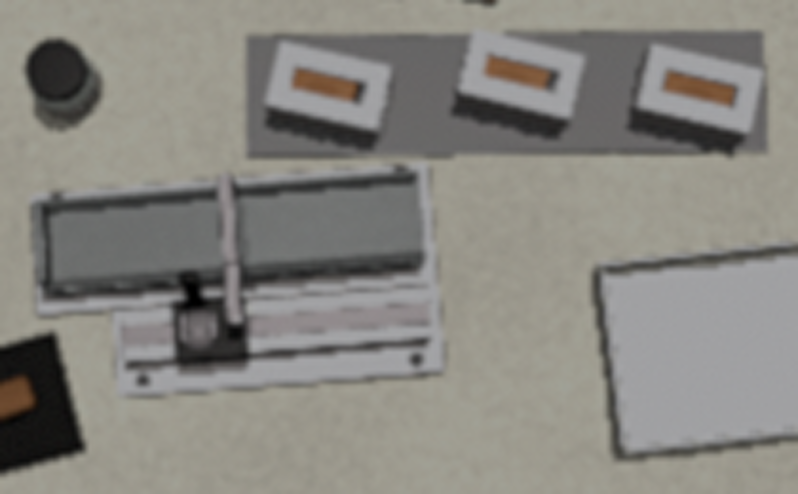

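View pics/c2.png

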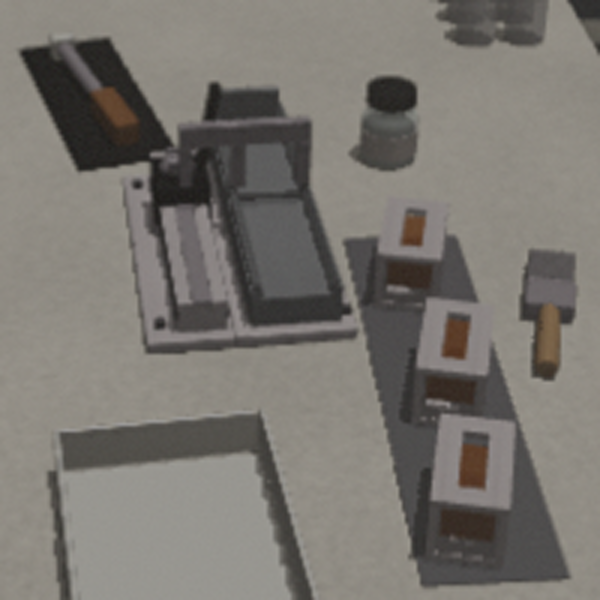

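All three moulds are full (A at left, B in the middle, C at right). The jar and dish are clear of the path. Next come finer measurements of the jig, stop and rod.

```bash
python3 - <<'E'
from h import *
P=cloud('top'); q=P[220:305,225:360].reshape(-1,3); q=q[~np.isnan(q[:,0])]
best=None
# yaw from channel floor: variance of wall edge
c=np.array([.56,.17])
for yaw in np.radians(np.arange(3,6.6,.25)):
    R=np.array([[np.cos(yaw),-np.sin(yaw)],[np.sin(yaw),np.cos(yaw)]]); a=(q[:,:2]-c)@R
    m=(abs(a[:,1])<.13)&(abs(a[:,0])<.06)&(q[:,2]<.06)
    b=np.round(a[m,0]/.002).astype(int); s=sum(np.var(q[m,2][b==i])*(b==i).sum() for i in set(b)); 
    if best is None or s<best[0]: best=(s,yaw)
yaw=best[1]; print('yaw',np.degrees(yaw))
R=np.array([[np.cos(yaw),-np.sin(yaw)],[np.sin(yaw),np.cos(yaw)]]); a=(q[:,:2]-c)@R*1000
def prof(ax,m,st=2):
    b=np.round(a[m,ax]/st).astype(int)
    print([(int(i*st),int(round(1000*np.median(q[m,2][b==i])))) for i in sorted(set(b))])
prof(0,(abs(a[:,1])<130)&(abs(a[:,0])<60)&(q[:,2]<.06))
prof(1,(abs(a[:,0])<15)&(abs(a[:,1])<180),3)
m=(q[:,2]>.1)&(abs(a[:,0])<40); print('bar',np.percentile(a[m],[5,50,95],axis=0).round(1),np.median(q[m,2]))
m=(q[:,2]>.062)&(a[:,0]<-20); print('carr/lever',np.c_[a[m],q[m,2]*1000].round().astype(int)[::3].tolist())
# rod
t=np.load('/tmp/top.npz')['p'].astype(int); o=(t[...,0]-t[...,2]>60); 
for nm,(u0,u1,v0,v1) in dict(handle=(155,255,275,335)).items():
    v,u=np.nonzero(o[v0:v1,u0:u1]); r=cv2.minAreaRect(np.c_[u+u0,v+v0].astype(np.float32)); print(r)
    print('handle',atz('top',*r[0],.03))
w=(t[...,:].min(2)>110); v,u=np.nonzero(w[280:330,163:215]); 
if len(v): r=cv2.minAreaRect(np.c_[u+163,v+280].astype(np.float32)); print(r)
print('head~',atz('top',173,316,.029), [atz('top',u,v,.004).round(3).tolist() for u,v in((160,305),(244,281),(251,309),(168,330))])
E
```

```text
yaw 3.7499999999999996
[(-60, 39), (-58, 40), (-56, 34), (-54, 12), (-52, 11), (-50, 11), (-48, 12), (-46, 12), (-44, 12), (-42, 12), (-40, 13), (-38, 29), (-36, 50), (-34, 52), (-32, 50), (-30, 47), (-28, 41), (-26, 40), (-24, 41), (-22, 39), (-20, 39), (-18, 39), (-16, 41), (-14, 40), (-12, 40), (-10, 41), (-8, 40), (-6, 41), (-4, 41), (-2, 41), (0, 40), (2, 41), (4, 41), (6, 40), (8, 40), (10, 40), (12, 40), (14, 40), (16, 40), (18, 40), (20, 40), (22, 39), (24, 41), (26, 44), (28, 49), (30, 52), (32, 52), (34, 48), (36, 43), (40, 18), (42, 12), (44, 13), (46, 11), (48, 3), (50, 0), (52, 0), (54, -1), (56, 0), (58, 0), (60, 2)]
[(-180, 1), (-177, -3), (-174, -1), (-171, 2), (-168, 12), (-165, 11), (-162, 13), (-159, 35), (-156, 40), (-153, 42), (-150, 41), (-147, 40), (-144, 39), (-141, 42), (-138, 38), (-135, 40), (-132, 42), (-129, 40), (-126, 40), (-123, 41), (-120, 40), (-117, 40), (-114, 42), (-111, 37), (-108, 40), (-105, 41), (-102, 41), (-99, 40), (-96, 40), (-93, 39), (-90, 42), (-87, 41), (-84, 41), (-81, 41), (-78, 39), (-75, 42), (-72, 40), (-69, 39), (-66, 39), (-63, 
[... 2005 characters left out ...]
 76], [-76, 20, 68], [-77, 12, 71], [-78, 3, 68], [-80, -15, 72], [-79, 29, 76], [-79, 21, 69], [-80, 12, 71], [-80, 3, 65], [-81, -8, 65], [-82, 27, 65], [-83, 18, 68], [-83, 9, 65], [-84, -2, 66], [-85, 26, 73], [-86, 17, 76], [-86, 7, 67], [-88, -17, 65], [-88, 24, 66], [-89, 15, 71], [-89, 4, 63], [-91, 21, 70], [-93, -16, 62], [-94, 10, 65], [-95, 37, 62], [-97, 16, 64], [-99, -7, 66]]
((224.95294189453125, 297.2882385253906), (4.013213634490967, 22.99462890625), 77.47119140625)
handle [0.42423576 0.35518128 0.03      ]
((188.5, 304.5), (49.0, 51.0), 90.0)
head~ [0.3699152  0.51045421 0.029     ] [[0.404, 0.558, 0.004], [0.474, 0.302, 0.004], [0.39, 0.281, 0.004], [0.329, 0.532, 0.004]]
```

```bash
cat >> h.py <<'E'
from scipy.spatial.transform import Rotation as Ro
def pose():
    o=ctrl.get_obs(); return np.array(o['tool_pos']),np.array(o['orientation'])
def plan(pts,start=None,n=None):
    """pts: list of (x,y,z,yaw). rows: dx dy dz(cm) rz(rad), per segment, grouped"""
    p,o=pose() if start is None else (np.array(start[:3]),[180,0,start[3]]); yaw=o[2]
    for X in pts:
        d=np.array(X[:3])-p; dy=(X[3]-yaw+180)%360-180
        k=max(1,int(np.ceil(max(np.linalg.norm(d)/.0495,abs(dy)/8.5)))) if not n else n
        print('->',X,'rows',k)
        rows=[]
        for i in range(k):
            R=Ro.from_euler('xyz',[180,0,yaw+dy*i/k],degrees=True)
            rows.append([*(R.inv().apply(d/k)*100).round(2),round(-np.radians(dy/k),3)])
        for r in (rows if abs(dy)>.3 else rows[:1]): print('  ',[float(v) for v in r])
        p=np.array(X[:3]); yaw=X[3]
E
cat > jig.py <<'E'
from h import *
J=None
def w(x,y,z=0):
    c,s=np.cos(JY),np.sin(JY); return np.array([JO[0]+c*x-s*y,JO[1]+s*x+c*y,.04+z])
E
python3 - <<'E'
from h import *
from scipy.optimize import minimize
P=cloud('top'); q=P[220:305,225:360].reshape(-1,3); q=q[~np.isnan(q[:,0])]
def H(x,y):
    ax=abs(x); h=np.zeros_like(x)
    h[(x>-45)&(x<48)&(y>-10)&(y<310)]=12
    i=(ax<39)&(y>0)&(y<300); h[i]=np.clip(40+(ax[i]-27)*13/6,40,53)
    return h
def f(p):
    c,s=np.cos(p[2]),np.sin(p[2]); d=(q[:,:2]-p[:2]); x=(d[:,0]*c+d[:,1]*s)*1000; y=(-d[:,0]*s+d[:,1]*c)*1000
    m=(x>-42)&(x<60)&(y>-25)&(y<292)&(q[:,2]<.062)
    return np.minimum(abs(H(x[m],y[m])-q[m,2]*1000),10).mean()
best=min((minimize(f,[x0,y0,a],method='Nelder-Mead',options=dict(initial_simplex=[[x0,y0,a],[x0+.006,y0,a],[x0,y0+.006,a],[x0,y0,a+.02]])) for x0 in(.568,.572) for y0 in (.006,.012) for a in(.065,.08)),key=lambda r:r.fun)
print(best.x,np.degrees(best.x[2]),best.fun)
plan([(.64,.3,.2,-60),(.672,.081,.15,-103.6),(.672,.081,.04,-103.6)])
E
```

```text
[0.57090295 0.00922992 0.0677528 ] 3.8819495116987457 3.8870097673485455
-> (0.64, 0.3, 0.2, -60) rows 11
   [4.51, 1.56, 0.31, 0.063]
   [4.6, 1.27, 0.31, 0.063]
   [4.67, 0.98, 0.31, 0.063]
   [4.73, 0.68, 0.31, 0.063]
   [4.76, 0.38, 0.31, 0.063]
   [4.77, 0.08, 0.31, 0.063]
   [4.77, -0.22, 0.31, 0.063]
   [4.75, -0.52, 0.31, 0.063]
   [4.7, -0.82, 0.31, 0.063]
   [4.64, -1.11, 0.31, 0.063]
   [4.56, -1.4, 0.31, 0.063]
-> (0.672, 0.081, 0.15, -103.6) rows 6
   [3.43, 1.36, 0.83, 0.127]
   [3.57, 0.92, 0.83, 0.127]
   [3.66, 0.46, 0.83, 0.127]
   [3.69, -0.01, 0.83, 0.127]
   [3.66, -0.47, 0.83, 0.127]
   [3.57, -0.93, 0.83, 0.127]
-> (0.672, 0.081, 0.04, -103.6) rows 3
   [0.0, -0.0, 3.67, -0.0]
```

Call:
{"method": "move_arm", "body": {
  "moves": [8.7,4.51,1.56,0.31,0,0,0.063,8.7,4.6,1.27,0.31,0,0,0.063,8.7,4.67,0.98,0.31,0,0,0.063,8.7,4.73,0.68,0.31,0,0,0.063,8.7,4.76,0.38,0.31,0,0,0.063,8.7,4.77,0.08,0.31,0,0,0.063,8.7,4.77,-0.22,0.31,0,0,0.063,8.7,4.75,-0.52,0.31,0,0,0.063]
}}

```text
clock: 0.9
tool_pos: [0.5305, 0.3897, 0.2093]
orientation: [180.0, 0.0, -49.3]
force: [0.4, 1.2, 1.0]
opening: 0.0873
gripper_force: 0.0
```

Call:
{"method": "move_arm", "body": {
  "moves": [8.7,4.7,-0.82,0.31,0,0,0.063,8.7,4.64,-1.11,0.31,0,0,0.063,8.7,4.56,-1.4,0.31,0,0,0.063,8.7,3.43,1.36,0.83,0,0,0.127,8.7,3.57,0.92,0.83,0,0,0.127,8.7,3.66,0.46,0.83,0,0,0.127,8.7,3.69,0,0.83,0,0,0.127,8.7,3.66,-0.47,0.83,0,0,0.127]
}}

```text
clock: 1.7
tool_pos: [0.6666, 0.1165, 0.1582]
orientation: [180.0, -0.0, -96.7]
force: [1.5, 0.2, -0.5]
opening: 0.0872
gripper_force: 0.0
```

Call:
{"method": "move_arm", "body": {
  "moves": [8.7,3.57,-0.93,0.83,0,0,0.127,8.7,0,0,0,0,0,0]
}}

```text
clock: 1.9
tool_pos: [0.6711, 0.0772, 0.1487]
orientation: [179.8, -0.1, -104.1]
force: [-0.7, 1.0, 0.4]
opening: 0.0871
gripper_force: 0.0
```

```bash
sed -i 's/^J=None/JO=np.array([.5709,.0092]);JY=.0678;YJ=np.degrees(JY)-90/' jig.py; python3 - <<'E'
from jig import *
p,o=pose();print(p.round(4),o.round(2))
plan([(.672,.081,.034,-103.6)])
a=w(0,48,0)/1; x,y,_=w(0,.049)
plan([(.672,.081,.13,-103.6),(x,y,.13,YJ),(x,y,.071,YJ)],start=(.672,.081,.034,-103.6))
E
```

```text
[0.6711 0.0772 0.1487] [ 1.7983e+02 -1.1000e-01 -1.0411e+02]
-> (0.672, 0.081, 0.034, -103.6) rows 3
   [-0.13, 0.0, 3.82, -0.003]
   [-0.13, 0.0, 3.82, -0.003]
   [-0.13, 0.0, 3.82, -0.003]
-> (0.672, 0.081, 0.13, -103.6) rows 2
   [-0.0, 0.0, -4.8, -0.0]
-> (np.float64(0.567580344685362), np.float64(0.05808742055572165), 0.13, np.float64(-86.11534614901302)) rows 3
   [1.56, 3.2, 0.0, -0.102]
   [1.23, 3.35, 0.0, -0.102]
   [0.88, 3.45, 0.0, -0.102]
-> (np.float64(0.567580344685362), np.float64(0.05808742055572165), 0.071, np.float64(-86.11534614901302)) rows 2
   [0.0, -0.0, 2.95, -0.0]
```

Call:
{"method": "move_arm", "body": {
  "moves": [8.7,-0.13,0,3.82,0,0,0,8.7,-0.13,0,3.82,0,0,0,8.7,-0.13,0,3.8,0,0,0,5,0,0,0,0,0,0,4,0,0,0,0,0,0,4,0,0,0,0,0,0,4,0,0,0,0,0,0,4,0,0,0,0,0,0]
}}

```text
clock: 2.7
tool_pos: [0.6739, 0.0858, 0.0382]
orientation: [-179.9, 0.1, -103.6]
force: [-2.3, 2.7, 4.5]
opening: 0.0523
gripper_force: 3.1
```

Call:
{"method": "move_arm", "body": {
  "moves": [4,0,0,0,0,0,0,4,0,0,-4.8,0,0,0,4,0,0,-4.8,0,0,0,4,0,0,0,0,0,0]
}}

```text
clock: 3.1
tool_pos: [0.6771, 0.0863, 0.1405]
orientation: [-179.4, 0.3, -103.6]
force: [1.7, -0.3, -2.9]
opening: 0.0516
gripper_force: 30.0
```

```bash
python3 - <<'E'
from jig import *
p,o=pose();print(p.round(4),o.round(2))
x,y,_=w(0,.049)
plan([(x,y,.13,YJ),(x,y,.076,YJ)])
E
```

```text
[0.6771 0.0863 0.1405] [-179.38    0.32 -103.56]
-> (np.float64(0.567580344685362), np.float64(0.05808742055572165), 0.13, np.float64(-86.11534614901302)) rows 3
   [1.77, 3.33, 0.35, -0.102]
   [1.42, 3.49, 0.35, -0.102]
   [1.06, 3.62, 0.35, -0.102]
-> (np.float64(0.567580344685362), np.float64(0.05808742055572165), 0.076, np.float64(-86.11534614901302)) rows 2
   [0.0, -0.0, 2.7, -0.0]
```

Call:
{"method": "move_arm", "body": {
  "moves": [4,0,0,0,0,0,0,4,0,0,0,0,0,0]
}}

```text
clock: 3.3
tool_pos: [0.6719, 0.0852, 0.1311]
orientation: [179.9, -0.0, -103.7]
force: [-0.3, -0.7, -3.9]
opening: 0.0515
gripper_force: 30.0
```

Call:
{"method": "move_arm", "body": {
  "moves": [4,0,0,0,0,0,0]
}}

```text
clock: 3.4
tool_pos: [0.6719, 0.085, 0.1305]
orientation: [179.8, -0.1, -103.7]
force: [-0.1, -1.0, -3.2]
opening: 0.0517
gripper_force: 30.0
```

```bash
python3 - <<'E'
from jig import *
P0=pose();print(P0)
p,d=snap('top')
P=cloud('top')
q=P[190:260,270:350].reshape(-1,3);q=q[(q[:,2]>.13)&(q[:,2]<.19)]
print(len(q),q.min(0),q.max(0),np.median(q,0))
s,_=snap('side');cv2.imwrite('pics/s1.png',cv2.resize(s[150:350,250:450],None,fx=3,fy=3)[:,:,::-1])
print(pose())
E
```

```text
(array([0.67187056, 0.08502159, 0.13046429]), array([ 1.79847459e+02, -8.71806716e-02, -1.03652946e+02]))
148 [0.63566447 0.03221735 0.13102559] [0.68572129 0.12539756 0.15546667] [0.6604678  0.04690338 0.14658494]
(array([0.67229182, 0.08512415, 0.13073043]), array([ 1.79880514e+02, -8.14274017e-02, -1.03639127e+02]))
```

View pics/s1.png

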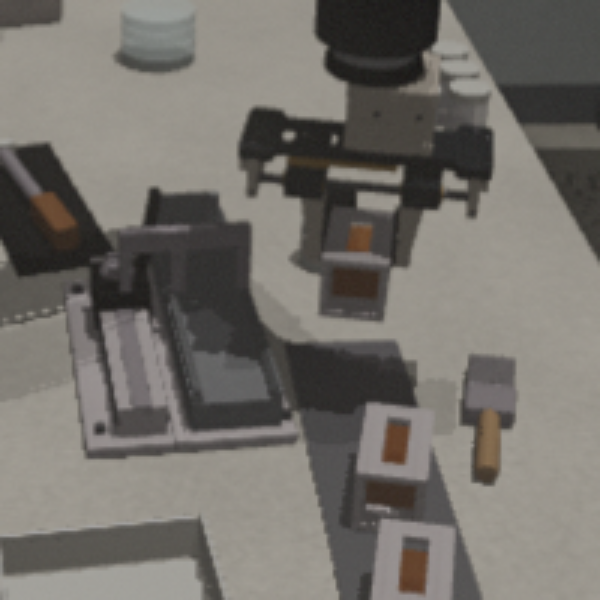

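Mould A is held squarely and level, with the block inside. Next I lower it into the channel.

```bash
python3 - <<'E'
from jig import *
x,y,_=w(0,.053)
plan([(x,y,.13,YJ),(x,y,.073,YJ)])
E
```

```text
-> (np.float64(0.5673093524147793), np.float64(0.062078230397005045), 0.13, np.float64(-86.11534614901302)) rows 3
   [1.57, 3.22, 0.02, -0.102]
   [1.24, 3.36, 0.02, -0.102]
   [0.89, 3.47, 0.02, -0.102]
-> (np.float64(0.5673093524147793), np.float64(0.062078230397005045), 0.073, np.float64(-86.11534614901302)) rows 2
   [0.0, -0.0, 2.85, -0.0]
```

Call:
{"method": "move_arm", "body": {
  "moves": [4,1.57,3.22,0,0,0,-0.102,4,1.24,3.36,0,0,0,-0.102,4,0.89,3.47,0,0,0,-0.102,4,0,0,0,0,0,0,4,0,0,2,0,0,0,4,0,0,0,0,0,0,4,0,0,0,0,0,0]
}}

```text
clock: 4.2
tool_pos: [0.5679, 0.0621, 0.1119]
orientation: [179.9, -0.0, -86.1]
force: [0.3, -0.1, -3.5]
opening: 0.0517
gripper_force: 30.0
```

Call:
{"method": "move_arm", "body": {
  "moves": [4,0,0,1.5,0,0,0,4,0,0,1.2,0,0,0,4,0,0,0.7,0,0,0,4,0,0,0.3,0,0,0,4,0,0,0,0,0,0,4,0,0,0,0,0,0]
}}

```text
clock: 4.8
tool_pos: [0.5676, 0.062, 0.0752]
orientation: [179.9, -0.0, -86.1]
force: [-2.2, -1.5, -2.2]
opening: 0.0514
gripper_force: 30.0
```

Call:
{"method": "move_arm", "body": {
  "moves": [4,0,0,0.3,0,0,0,4,0,0,0,0,0,0,7.5,0,0,0,0,0,0,7.5,0,0,0,0,0,0,7.5,0,0,0,0,0,0,7.5,0,0,0,0,0,0,7.5,0,0,-4,0,0,0,7.5,0,0,-4,0,0,0]
}}

```text
clock: 5.6
tool_pos: [0.5673, 0.0619, 0.1519]
orientation: [179.8, -0.1, -86.1]
force: [1.9, 0.0, 0.7]
opening: 0.0753
gripper_force: 0.0
```

```bash
cat > chk.py <<'E'
from jig import *
def local(n='top'):
    P=cloud(n).reshape(-1,3); P=P[~np.isnan(P[:,0])]; d=P[:,:2]-JO; c,s=np.cos(JY),np.sin(JY)
    return np.c_[d[:,0]*c+d[:,1]*s,-d[:,0]*s+d[:,1]*c,P[:,2]-.04]*1000
E
python3 - <<'E'
from chk import *
x,y,_=w(0,.165)
plan([(x,y,.2,YJ)])
E
```

```text
-> (np.float64(0.5597215688384639), np.float64(0.17382090595294025), 0.2, np.float64(-86.11534614901302)) rows 3
   [-3.74, -0.0, -1.6, 0.0]
```

Call:
{"method": "move_arm", "body": {
  "moves": [0,-3.9,-0.3,-1.6,0,0,0,0,-3.9,-0.3,-1.6,0,0,0,0,-3.9,-0.2,-1.6,0,0,0,0,0,0,0,0,0,0,0,0,0,0,0,0,0]
}}

```text
clock: 6.1
tool_pos: [0.568, 0.1806, 0.2002]
orientation: [-180.0, 0.0, -86.0]
force: [-0.7, -0.1, -1.1]
opening: 0.0401
gripper_force: 0.0
```

```bash
python3 - <<'E'
from chk import *
print(pose())
for n in('top','side'):
    snap(n); L=local(n)
    m=(L[:,2]>46)&(L[:,2]<60)&(abs(L[:,0])<50)&(L[:,1]>-30)&(L[:,1]<130); q=L[m]
    print(n,m.sum(),np.percentile(q,[3,50,97],axis=0).round(1).tolist()); 
    if m.sum()>20: print(cv2.minAreaRect(q[:,:2].astype(np.float32)))
c,s=np.cos(JY),np.sin(JY);d=pose()[0][:2]-JO;print('tcp loc',d[0]*c+d[1]*s,-d[0]*s+d[1]*c)
E
```

```text
(array([0.56799571, 0.18055699, 0.20019942]), array([-1.79990955e+02,  1.35932784e-02, -8.60055028e+01]))
top 423 [[-26.0, 5.4, 46.6], [-2.3, 48.7, 52.0], [24.4, 90.8, 58.8]]
((-0.7594661712646484, 48.059566497802734), (89.93809509277344, 53.04135513305664), 89.5381088256836)
side 405 [[-26.5, 2.5, 47.1], [0.1, 42.1, 51.6], [24.0, 91.8, 54.3]]
((-1.1426429748535156, 47.5217170715332), (99.54154968261719, 52.39674758911133), 90.0)
tcp loc 0.008256421976026536 0.16960303568871216
```

Call:
{"method": "move_arm", "body": {
  "moves": [0,0,0,4,0,0,0,0,0,0,3.8,0,0,0,0,0,0,1,0,0,0,0,0,0,0,0,0,0,0,1,0,0,0,0,0,0,1,0,0,0,0,0,0,0,0,0,0,0,0]
}}

```text
clock: 6.9
tool_pos: [0.5702, 0.1585, 0.1139]
orientation: [-179.9, 0.0, -86.2]
force: [0.4, 0.1, 1.4]
opening: 0.0006
gripper_force: 0.0
```

Call:
{"method": "move_arm", "body": {
  "moves": [0,1,0,0,0,0,0,0,1,0,0,0,0,0,0,0.8,0,0,0,0,0,0,0,0,0,0,0,0,0,0,0,0,0,0,0]
}}

```text
clock: 7.4
tool_pos: [0.571, 0.131, 0.1121]
orientation: [180.0, -0.0, -86.2]
force: [-0.3, 0.3, -0.4]
opening: 0.0005
gripper_force: 0.0
```

```bash
cat >> chk.py <<'E'
def tl():
    c,s=np.cos(JY),np.sin(JY);p,o=pose();d=p[:2]-JO;return np.round([1000*(d[0]*c+d[1]*s),1000*(-d[0]*s+d[1]*c),1000*p[2],o[2]],1)
E
python3 -c "
from chk import *
print(tl()); snap('side'); L=local('side')
m=(L[:,2]>60)&(L[:,2]<75)&(abs(L[:,0])<33)&(L[:,1]>60)&(L[:,1]<160); print('face',np.percentile(L[m][:,1],[5,25,50]))"
```

```text
[  8.4 121.5 112.1 -86.2]
face [94.69531823 97.10416889 98.97798628]
```

Call:
{"method": "move_arm", "body": {
  "moves": [0,0.4,0,0,0,0,0,0,0.4,0,0,0,0,0,0,0.1,0,0,0,0,0]
}}

```text
clock: 7.75
tool_pos: [0.5718, 0.1229, 0.1121]
orientation: [180.0, 0.0, -86.1]
force: [-1.0, 4.5, -0.7]
opening: 0.0005
gripper_force: 2.1
```

Call:
{"method": "move_arm", "body": {
  "moves": [0,0.15,0,0,0,0,0,0,0.15,0,0,0,0,0,0,0,0,0,0,0,0,0,0,0,0,0,0,0]
}}

```text
clock: 8.15
tool_pos: [0.5721, 0.1197, 0.1121]
orientation: [180.0, -0.0, -86.1]
force: [-1.0, 3.1, -1.3]
opening: 0.0006
gripper_force: 1.8
```

```bash
cat >> chk.py <<'E'
def face(n='side'):
    snap(n); L=local(n)
    m=(L[:,2]>60)&(L[:,2]<75)&(abs(L[:,0])<33)&(L[:,1]>60)&(L[:,1]<160); f=np.percentile(L[m][:,1],[5,25,50]).round(1)
    m=(L[:,2]>46)&(L[:,2]<58)&(abs(L[:,0])<30)&(L[:,1]>-30)&(L[:,1]<88); q=L[m]
    return f, np.percentile(q,[2,50,98],axis=0).round(1).tolist()
E
python3 -c "
from chk import *
print(tl(),face())"
```

```text
[  8.6 110.2 112.1 -86.1] (array([85.9, 87.6, 89. ]), [[-26.6, -3.3, 47.0], [-0.9, 36.5, 51.5], [24.8, 86.5, 54.5]])
```

Contact was felt and the stop is against the mould. Next is the lever sweep.

```bash
python3 - <<'E'
from chk import *
x0,y0,z0,_=tl()
r=62;prev=None
pts=[]
for a in np.linspace(1.75,0,9):
    d=np.array([-np.cos(a),np.sin(a)]);n=np.array([np.sin(a),np.cos(a)])
    c=np.array([-75,56])+r*d+22*n; T=(c[0]+21,c[1]+8); pts.append(T)
print(x0,y0,z0); print(np.round(pts,1).tolist())
D=np.diff(np.array(pts),axis=0); print('tool dy,dz cm',np.c_[-D[:,0],-D[:,1]].round(2).tolist())
E
```

```text
8.6 110.1 112.1
[[-21.3, 121.1], [-34.5, 126.8], [-48.6, 129.6], [-62.9, 129.2], [-76.9, 125.7], [-89.7, 119.3], [-100.8, 110.2], [-109.7, 98.9], [-116.0, 86.0]]
tool dy,dz cm [[13.17, -5.74], [14.1, -2.74], [14.36, 0.38], [13.93, 3.49], [12.84, 6.43], [11.14, 9.06], [8.91, 11.27], [6.25, 12.93]]
```

Call:
{"method": "move_arm", "body": {
  "moves": [0,-0.4,0,0,0,0,0,0,0,0,-4.6,0,0,0,0,-1.3,0.9,0,0,0,0,0,0,0,0,0,0,0,0,0,0.7,3.6,0,0,0,0,0,0,0,0,0,0,0,0,0,0,0,0,0]
}}

```text
clock: 8.9
tool_pos: [0.5548, 0.1349, 0.1221]
orientation: [179.9, -0.1, -86.1]
force: [1.2, 0.8, 0.2]
opening: 0.0006
gripper_force: 0.0
```

```bash
python3 -c "
from chk import *
print(tl())"
```

```text
[ -7.5 126.5 122.1 -86.1]
```

Call:
{"method": "move_arm", "body": {
  "moves": [0,0,1.38,0,0,0,0,0,0,1.3,-0.5,0,0,0,0,0,1.4,-0.25,0,0,0,0,0,1.44,0.05,0,0,0,0,0,1.4,0.35,0,0,0,0,0,0,0,0,0,0]
}}

```text
clock: 9.5
tool_pos: [0.4841, 0.1306, 0.1268]
orientation: [-180.0, 0.0, -86.1]
force: [0.5, -0.2, 0.4]
opening: 0.0003
gripper_force: 0.0
```

Call:
{"method": "move_arm", "body": {
  "moves": [0,0,1.28,0.65,0,0,0,0,0,1.11,0.9,0,0,0,0,0,0.9,1.13,0,0,0,0,0,0.6,1.3,0,0,0,0,0,0,0,0,0,0]
}}

```text
clock: 10.0
tool_pos: [0.4464, 0.1284, 0.0871]
orientation: [-180.0, 0.0, -86.0]
force: [-8.6, 1.8, 12.1]
opening: 0.0002
gripper_force: 5.9
```

```bash
python3 -c "
from chk import *
print(tl()); s,_=snap('side'); cv2.imwrite('pics/s2.png',cv2.resize(s[180:310,240:400],None,fx=4,fy=4)[:,:,::-1])"
```

```text
[-116.1  127.3   87.1  -86. ]
```

View pics/s2.png

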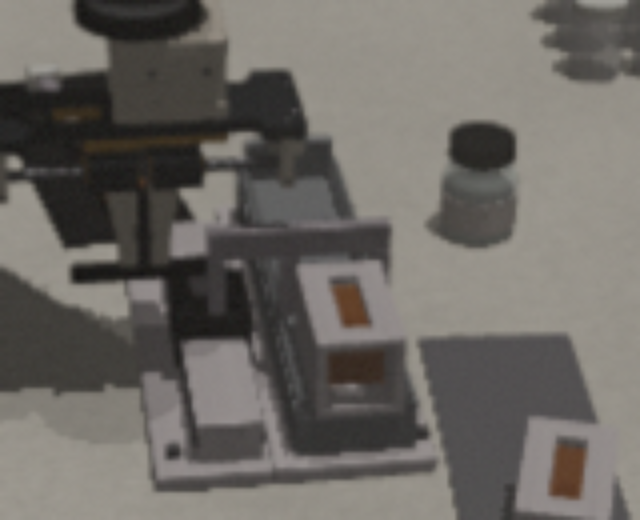

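The lever lies about flat under the fingertips (130,270). I press a little further.

Call:
{"method": "move_arm", "body": {
  "moves": [0,0,0,0.3,0,0,0,0,0,0,0.3,0,0,0,0,0,0,0,0,0,0]
}}

```text
clock: 10.35
tool_pos: [0.4463, 0.1283, 0.0854]
orientation: [-180.0, -0.0, -86.0]
force: [-33.9, 1.2, 72.4]
opening: 0.0003
gripper_force: 36.4
```

```bash
python3 -c "
from chk import *
print(tl())"
```

```text
[-116.3  127.2   85.4  -86. ]
```

Call:
{"method": "move_arm", "body": {
  "moves": [0,0,0,-1,0,0,0,3,0,0,-4.5,0,0,0,6,0,0,-4.5,0,0,0,6,0,0,0,0,0,0,6,0,0,0,0,0,0]
}}

```text
clock: 10.85
tool_pos: [0.4476, 0.1286, 0.1816]
orientation: [-179.8, 0.1, -86.1]
force: [0.1, 0.1, -0.9]
opening: 0.0269
gripper_force: 0.0
```

```bash
cat >> chk.py <<'E'
def rod(n='top',zc=.03,box=(.25,.6,.2,.65)):
    """rod pose from colour: orange handle centroid and white head"""
    P=cloud(n);t=np.load('/tmp/'+n+'.npz')['p'].astype(int)
    m=(t[...,0]-t[...,2]>35)&(t[...,0]>t[...,2]*1.5)&(P[...,0]>box[0])&(P[...,0]<box[1])&(P[...,1]>box[2])&(P[...,1]<box[3])&(P[...,2]<.3)
    v,u=np.nonzero(m); X=np.array([atz(n,a,b,zc) for a,b in zip(u,v)])
    r=cv2.minAreaRect((X[:,:2]*1000).astype(np.float32)); bx=cv2.boxPoints(r); 
    e=max((bx[1]-bx[0],bx[2]-bx[1]),key=np.linalg.norm); ang=np.degrees(np.arctan2(e[1],e[0]))%180
    print('handle',len(u),np.round(r[0],1),np.round(r[1],1),'axis',round(ang,1),'z',np.nanmedian(P[v,u,2]).round(4))
    q=P.reshape(-1,3); k=(t.reshape(-1,3).min(1)>85)&(np.linalg.norm(q[:,:2]-np.array(r[0])/1000,axis=1)<.185)&(np.linalg.norm(q[:,:2]-np.array(r[0])/1000,axis=1)>.05)&(q[:,2]>.008)&(q[:,2]<zc+.03)&(q[:,0]<.48)
    s=q[k]
    if len(s)>5:
        d=np.median(s,0)[:2]*1000-r[0]; print('shaft',len(s),'axis',np.degrees(np.arctan2(d[1],d[0])).round(1), 'far',np.linalg.norm(s[:,:2]*1000-r[0],axis=1).max().round(), s[np.argmax(np.linalg.norm(s[:,:2]*1000-r[0],axis=1))].round(3))
E
python3 - <<'E'
from chk import *
print(tl(),face());snap('top');rod()
L=local('side'); m=(L[:,0]>-170)&(L[:,0]<-125)&(L[:,1]>110)&(L[:,1]<145)&(L[:,2]>20)&(L[:,2]<70); print('lever',m.sum(),np.percentile(L[m],[5,50,95],axis=0).round(0).tolist() if m.sum() else 0)
t=np.load('/tmp/top.npz')['p']; cv2.imwrite('pics/t2.png',cv2.resize(t[215:335,150:360],None,fx=3.8,fy=3.8)[:,:,::-1])
E
```

```text
[-115.   127.5  181.6  -86.1] (array([85.5, 87.8, 89. ]), [[-26.7, -3.0, 46.6], [-0.2, 36.9, 51.5], [24.9, 86.9, 54.9]])
handle 106 [428.8 362.8] [21.4 66. ] axis 116.1 z 0.0292
shaft 205 axis 110.0 far 184.0 [0.467 0.543 0.01 ]
lever 76 [[-160.0, 115.0, 35.0], [-143.0, 120.0, 41.0], [-127.0, 128.0, 45.0]]
```

View pics/t2.png

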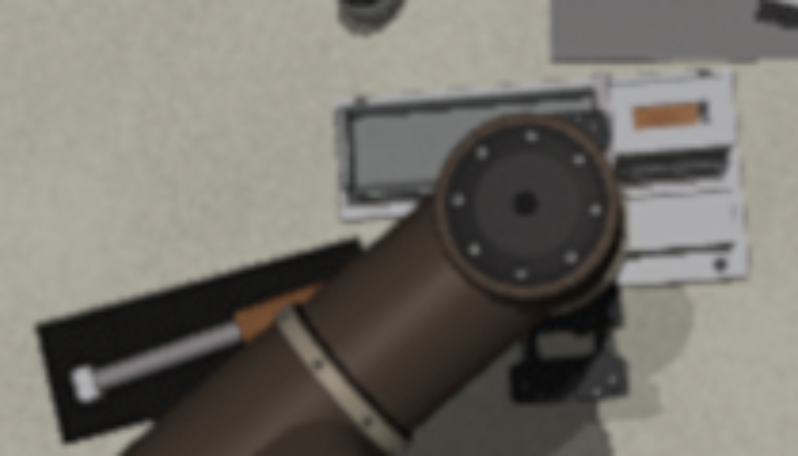

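```bash
python3 - <<'E'
from chk import *
print([atz('top',u,v,z).round(4).tolist() for u,v,z in((213.2,300.5,.025),(172.4,315.8,.028))])
plan([(.424,.356,.12,-70.9),(.424,.356,.015,-70.9)])
E
```

```text
[[0.4152, 0.3912, 0.025], [0.3705, 0.5125, 0.028]]
-> (0.424, 0.356, 0.12, -70.9) rows 5
   [-4.58, 0.14, 1.19, -0.053]
   [-4.58, -0.1, 1.19, -0.053]
   [-4.57, -0.35, 1.19, -0.053]
   [-4.55, -0.59, 1.19, -0.053]
   [-4.51, -0.83, 1.19, -0.053]
-> (0.424, 0.356, 0.015, -70.9) rows 3
   [0.0, -0.0, 3.5, -0.0]
```

Call:
{"method": "move_arm", "body": {
  "moves": [6,-4.58,0.14,1.19,0,0,-0.056,6,-4.58,-0.1,1.19,0,0,-0.056,6,-4.57,-0.35,1.19,0,0,-0.056,6,-4.5,-0.65,1.19,0,0,-0.056,6,-4.2,-1.1,1.19,0,0,-0.056,6,0,0,3.5,0,0,0,6,0,0,3.5,0,0,0,6,0,0,0,0,0,0]
}}

```text
clock: 11.75
tool_pos: [0.4247, 0.3502, 0.0449]
orientation: [179.5, -0.4, -70.1]
force: [-0.7, -0.5, -0.1]
opening: 0.0598
gripper_force: 0.0
```

```bash
python3 - <<'E'
from chk import *
plan([(.4275,.354,.015,-70)])
snap('side');rod('side')
E
```

```text
-> (0.4275, 0.354, 0.015, -70) rows 1
   [-0.26, -0.39, 2.99, -0.001]
handle 23 [433.9 321.5] [20.1 17.5] axis 24.5 z 0.0294
shaft 224 axis -81.3 far 184.0 [0.454 0.138 0.014]
```

Call:
{"method": "move_arm", "body": {
  "moves": [6,-0.2,-0.2,1.5,0,0,0,6,0,0,1.4,0,0,0,6,0,0,0,0,0,0,2,0,0,0,0,0,0,2,0,0,0,0,0,0,2,0,0,0,0,0,0,2,0,0,0,0,0,0,2,0,0,0,0,0,0]
}}

```text
clock: 12.6
tool_pos: [0.4286, 0.356, 0.0218]
orientation: [180.0, -0.0, -70.1]
force: [-1.8, -0.7, 2.2]
opening: 0.0264
gripper_force: 29.5
```

Call:
{"method": "move_arm", "body": {
  "moves": [2,0,0,0,0,0,0,2,0,0,-4,0,0,0,2,0,0,-4,0,0,0,2,0,0,-4,0,0,0,2,0,0,0,0,0,0,2,0,0,0,0,0,0]
}}

```text
clock: 13.2
tool_pos: [0.4287, 0.3565, 0.1421]
orientation: [-179.9, 0.1, -70.1]
force: [-0.2, -0.8, -2.2]
opening: 0.0263
gripper_force: 29.8
```

```bash
python3 - <<'E'
from chk import *
print(pose())
t,_=snap('top');rod('top',.14); cv2.imwrite('pics/t3.png',cv2.resize(t[250:360,130:280],None,fx=5,fy=5)[:,:,::-1])
E
```

```text
(array([0.42868397, 0.356493  , 0.14211365]), array([-1.79925442e+02,  9.02168683e-02, -7.00739355e+01]))
handle 40 [441.  328.7] [21.3 14.9] axis 27.1 z 0.152
shaft 553 axis -83.4 far 185.0 [0.457 0.145 0.017]
```

View pics/t3.png

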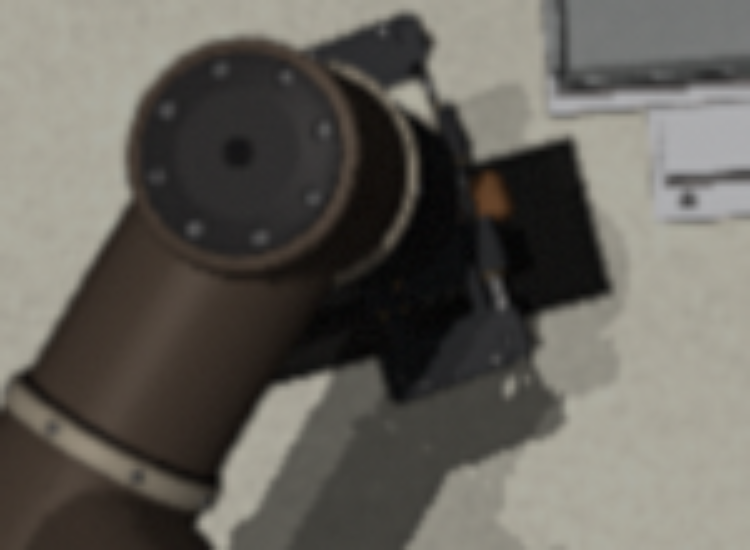

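```bash
python3 - <<'E'
from chk import *
x,y,_=w(0,-.21)
plan([(.4287,.3565,.18,-70.1),(x,y,.18,YJ)])
E
```

```text
-> (0.4287, 0.3565, 0.18, -70.1) rows 1
   [-0.06, -0.08, -3.92, 0.0]
-> (np.float64(0.5851270942055914), np.float64(-0.20031751666737846), 0.18, np.float64(-86.11534614901302)) rows 12
   [4.81, 0.35, 0.0, 0.023]
   [4.81, 0.24, 0.0, 0.023]
   [4.82, 0.13, 0.0, 0.023]
   [4.82, 0.02, 0.0, 0.023]
   [4.82, -0.1, -0.0, 0.023]
   [4.82, -0.21, -0.0, 0.023]
   [4.81, -0.32, -0.0, 0.023]
   [4.8, -0.43, -0.0, 0.023]
   [4.79, -0.54, -0.0, 0.023]
   [4.78, -0.65, -0.0, 0.023]
   [4.76, -0.77, -0.0, 0.023]
   [4.74, -0.88, -0.0, 0.023]
```

Call:
{"method": "move_arm", "body": {
  "moves": [2,0,0,-3.9,0,0,0,2,4.81,0.35,0,0,0,0.023,2,4.81,0.24,0,0,0,0.023,2,4.82,0.13,0,0,0,0.023,2,4.82,0.02,0,0,0,0.023,2,4.82,-0.1,0,0,0,0.023,2,4.82,-0.21,0,0,0,0.023,2,4.81,-0.32,0,0,0,0.023]
}}

```text
clock: 14.05
tool_pos: [0.5198, 0.0293, 0.1787]
orientation: [179.8, -0.0, -79.3]
force: [0.7, 0.5, -0.6]
opening: 0.0255
gripper_force: 29.9
```

Call:
{"method": "move_arm", "body": {
  "moves": [2,4.8,-0.43,0,0,0,0.023,2,4.79,-0.54,0,0,0,0.023,2,4.78,-0.65,0,0,0,0.023,2,4.76,-0.77,0,0,0,0.023,2,4.74,-0.88,0,0,0,0.026,2,0,0,0,0,0,0,2,0,0,4,0,0,0,2,0,0,0,0,0,0]
}}

```text
clock: 14.85
tool_pos: [0.5821, -0.2001, 0.1337]
orientation: [179.3, 0.2, -86.2]
force: [-1.9, -0.2, -3.2]
opening: 0.0257
gripper_force: 29.9
```

Call:
{"method": "move_arm", "body": {
  "moves": [2,0,0,4,0,0,0,2,0,0,2.4,0,0,0,2,0,0,0,0,0,0,2,0,0,0,0,0,0]
}}

```text
clock: 15.25
tool_pos: [0.5866, -0.2001, 0.0769]
orientation: [179.9, -0.0, -86.0]
force: [0.7, 0.3, -1.0]
opening: 0.026
gripper_force: 29.9
```

```bash
python3 - <<'E'
from chk import *
print(tl())
s,_=snap('side'); u,v=pix('side',w(0,-.1,.03))[0].astype(int); print(u,v)
u0,v0=u-80,v-75; print(u0,v0); cv2.imwrite('pics/s3.png',cv2.resize(s[v0:v0+150,u0:u0+160],None,fx=4,fy=4)[:,:,::-1])
L=local('side'); m=(abs(L[:,0])<14)&(L[:,1]>-150)&(L[:,1]<-8)&(L[:,2]>0)&(L[:,2]<50)
for y in range(-145,-5,10):
    q=L[m&(abs(L[:,1]-y)<5)]
    if len(q)>3: print(y,len(q),np.percentile(q[:,2],95).round(1),np.median(q[:,0]).round(1))
E
```

```text
[   1.5 -209.9   76.9  -86. ]
337 297
257 222
-45 4 37.3 -2.2
-35 9 37.8 -1.7
```

View pics/s3.png

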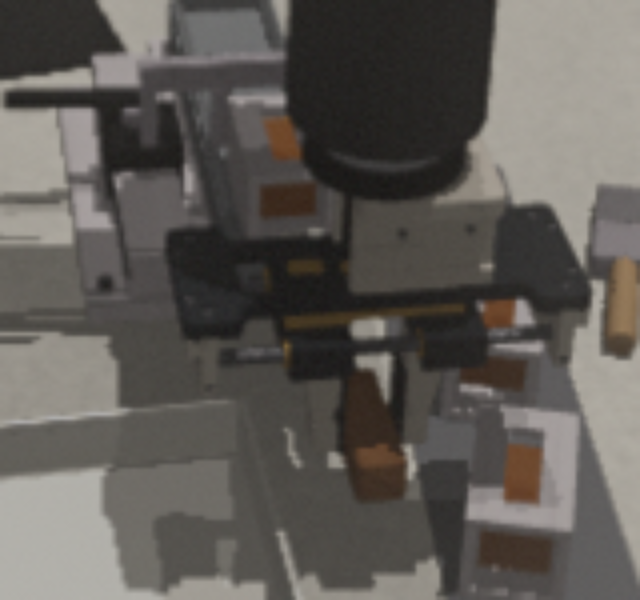

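The rod is held level enough, with the handle end at (375,480). I check the head position from the top depth.

```bash
python3 - <<'E'
from chk import *
snap('top')
for n in('top','side'):
    L=local(n); m=(abs(L[:,0])<20)&(L[:,1]>-170)&(L[:,1]<-5)&(L[:,2]>0)&(L[:,2]<45)
    q=L[m]; q=q[np.argsort(q[:,1])]; print(n,len(q),q.round(0).astype(int)[-40:].tolist())
E
```

```text
top 121 [[-3, -127, 41], [2, -125, 31], [6, -125, 39], [-7, -125, 26], [4, -125, 37], [-2, -125, 33], [-5, -124, 38], [8, -123, 29], [4, -122, 35], [-1, -122, 33], [1, -122, 36], [-7, -122, 30], [-5, -121, 35], [8, -120, 28], [-3, -120, 25], [1, -119, 35], [-1, -119, 33], [4, -119, 38], [-7, -118, 34], [8, -117, 34], [4, -116, 36], [6, -111, 31], [0, -111, 30], [2, -110, 38], [-3, -110, 33], [5, -108, 34], [3, -108, 34], [-6, -107, 29], [-1, -107, 38], [-4, -106, 41], [6, -105, 30], [-5, -105, 26], [3, -105, 35], [0, -104, 36], [-4, -104, 39], [6, -102, 33], [2, -101, 38], [0, -101, 37], [-6, -101, 33], [-4, -101, 42]]
side 14 [[4, -164, 38], [-5, -41, 37], [-7, -41, 37], [2, -40, 36], [0, -40, 36], [-9, -40, 36], [3, -39, 38], [-11, -38, 36], [-2, -38, 38], [-13, -38, 36], [-2, -38, 35], [1, -37, 36], [5, -37, 36], [8, -36, 36]]
```

Call:
{"method": "move_arm", "body": {
  "moves": [2,-2,0,0,0,0,0,2,-2,0,0,0,0,0,2,-1,0,0,0,0,0,2,-0.8,0,0,0,0,0,2,-0.8,0,0,0,0,0,2,-0.8,0,0,0,0,0,2,-0.8,0,0,0,0,0]
}}

```text
clock: 16.05
tool_pos: [0.5814, -0.1197, 0.0775]
orientation: [-179.9, -0.1, -86.0]
force: [0.5, -7.5, -1.8]
opening: 0.0258
gripper_force: 29.9
```

Call:
{"method": "move_arm", "body": {
  "moves": [2,-0.8,0,0,0,0,0,2,-0.8,0,0,0,0,0,2,-0.8,0,0,0,0,0,2,0,0,0,0,0,0]
}}

```text
clock: 16.45
tool_pos: [0.5796, -0.0949, 0.0773]
orientation: [-179.9, -0.0, -86.0]
force: [-0.1, -3.0, -0.3]
opening: 0.0258
gripper_force: 29.9
```

```bash
python3 - <<'E'
from chk import *
print(tl(),face())
E
```

```text
[   1.7 -104.4   77.3  -86. ] (array([85. , 87.7, 89.4]), [[-26.7, 60.2, 47.0], [-7.6, 74.8, 51.8], [12.6, 87.1, 54.3]])
```

Call:
{"method": "move_arm", "body": {
  "moves": [2,-0.8,0,0,0,0,0,2,-0.8,0,0,0,0,0,2,-0.8,0,0,0,0,0,2,-0.7,0,0,0,0,0,2,-0.7,0,0,0,0,0,2,-0.6,0,0,0,0,0,2,0,0,0,0,0,0,2,0,0,0,0,0,0]
}}

```text
clock: 17.3
tool_pos: [0.5762, -0.0505, 0.0765]
orientation: [-180.0, 0.0, -86.0]
force: [-0.2, -0.5, -1.6]
opening: 0.0255
gripper_force: 29.9
```

```bash
cat >> chk.py <<'E'
def blocks():
    snap('top'); L=local('top'); t=np.load('/tmp/top.npz')['p'].astype(int)
    k=~np.isnan(cloud('top').reshape(-1,3)[:,0]); C=t.reshape(-1,3)[k]
    m=(C[:,0]>C[:,2]*1.5)&(C[:,0]-C[:,2]>30)&(abs(L[:,0])<35)&(L[:,1]>-20)&(L[:,1]<300); q=L[m]
    print('amber',m.sum(),np.percentile(q,[3,50,97],axis=0).round(0).tolist() if m.sum() else '')
E
python3 - <<'E'
from chk import *
print(tl());blocks()
E
```

```text
[  1.2 -59.9  76.5 -86. ]
amber 0
```

Call:
{"method": "move_arm", "body": {
  "moves": [2,3,0,0,0,0,0,2,4,0,0,0,0,0,2,4,0,0,0,0,0,2,4,0,0,0,0,0,2,0,0,0,0,0,0,2,0,0,-4,0,0,0,2,0,0,-4,0,0,0,2,0,0,-2.4,0,0,0]
}}

```text
clock: 18.15
tool_pos: [0.5874, -0.201, 0.1836]
orientation: [-179.8, -0.1, -86.1]
force: [0.8, 1.1, -1.3]
opening: 0.0256
gripper_force: 29.9
```

```bash
python3 - <<'E'
from chk import *
p,o=pose(); print(tl()); p[2]=.18
blocks()
plan([(.4286,.356,.18,-70.1),(.4286,.356,.1,-70.1)],start=(*p,o[2]))
E
```

```text
[   2.3 -210.8  183.6  -86.1]
amber 239 [[-19.0, 118.0, 25.0], [-2.0, 144.0, 36.0], [16.0, 170.0, 42.0]]
-> (0.4286, 0.356, 0.18, -70.1) rows 12
   [-4.72, 1.0, 0.0, -0.023]
   [-4.74, 0.89, 0.0, -0.023]
   [-4.76, 0.78, 0.0, -0.023]
   [-4.78, 0.67, 0.0, -0.023]
   [-4.79, 0.56, 0.0, -0.023]
   [-4.81, 0.45, 0.0, -0.023]
   [-4.81, 0.34, 0.0, -0.023]
   [-4.82, 0.22, 0.0, -0.023]
   [-4.83, 0.11, 0.0, -0.023]
   [-4.83, 0.0, 0.0, -0.023]
   [-4.83, -0.11, -0.0, -0.023]
   [-4.82, -0.22, -0.0, -0.023]
-> (0.4286, 0.356, 0.1, -70.1) rows 2
   [-0.0, -0.0, 4.0, -0.0]
```

Block 1 is out and past the fork, its rear end at y≈117 mm. The rod goes back on the pad.

Call:
{"method": "move_arm", "body": {
  "moves": [2,-4.72,1.0,0,0,0,-0.023,2,-4.74,0.89,0,0,0,-0.023,2,-4.76,0.78,0,0,0,-0.023,2,-4.78,0.67,0,0,0,-0.023,2,-4.79,0.56,0,0,0,-0.023,2,-4.81,0.45,0,0,0,-0.023,2,-4.81,0.34,0,0,0,-0.023,2,-4.82,0.22,0,0,0,-0.023]
}}

```text
clock: 19.0
tool_pos: [0.4798, 0.1725, 0.1805]
orientation: [-180.0, 0.0, -75.5]
force: [2.2, 0.9, -0.9]
opening: 0.0257
gripper_force: 29.9
```

Call:
{"method": "move_arm", "body": {
  "moves": [2,-4.83,0.11,0,0,0,-0.023,2,-4.83,0,0,0,0,-0.023,2,-4.83,-0.11,0,0,0,-0.023,2,-4.8,-0.22,0,0,0,-0.023,2,0,0,4,0,0,0,2,0,0,4,0,0,0,2,0,0,0,0,0,0,2,0,0,0,0,0,0]
}}

```text
clock: 19.8
tool_pos: [0.4284, 0.3562, 0.1006]
orientation: [179.9, -0.1, -70.2]
force: [0.6, -0.9, -1.5]
opening: 0.026
gripper_force: 29.9
```

```bash
python3 - <<'E'
from chk import *
plan([(.4286,.356,.023,-70.1)])
E
```

```text
-> (0.4286, 0.356, 0.023, -70.1) rows 2
   [0.01, -0.01, 3.88, -0.001]
```

Call:
{"method": "move_arm", "body": {
  "moves": [2,0,0,3.9,0,0,0,2,0,0,2.7,0,0,0,2,0,0,1,0,0,0,2,0,0,0.2,0,0,0,2,0,0,0,0,0,0,6,0,0,0,0,0,0,6,0,0,0,0,0,0,6,0,0,0,0,0,0]
}}

```text
clock: 20.6
tool_pos: [0.4287, 0.3572, 0.0235]
orientation: [-179.9, 0.1, -70.2]
force: [0.2, 0.0, 0.1]
opening: 0.0445
gripper_force: 0.0
```

Call:
{"method": "move_arm", "body": {
  "moves": [6,0,0,-3,0,0,0,6,0,0,-5,0,0,0,6,0,0,-5,0,0,0,7.5,0,0,-3,0,0,0]
}}

```text
clock: 21.0
tool_pos: [0.4292, 0.3576, 0.1871]
orientation: [-179.7, 0.2, -70.2]
force: [0.5, 0.7, 0.2]
opening: 0.0638
gripper_force: 0.0
```

```bash
python3 - <<'E'
from chk import *
snap('side');rod('side')
x,y,_=w(.0,.047)
plan([(x,y,.18,YJ),(x,y,.072,YJ)])
blocks()
E
```

```text
handle 46 [436.4 334. ] [20.3 40.7] axis 114.3 z 0.0303
shaft 242 axis -83.9 far 185.0 [0.382 0.51  0.017]
-> (np.float64(0.5677158408206533), np.float64(0.05609201563507995), 0.18, np.float64(-86.11534614901302)) rows 7
   [4.74, -0.37, 0.16, 0.04]
   [4.72, -0.56, 0.16, 0.04]
   [4.69, -0.75, 0.16, 0.04]
   [4.66, -0.93, 0.16, 0.04]
   [4.62, -1.12, 0.16, 0.04]
   [4.57, -1.3, 0.16, 0.04]
   [4.51, -1.48, 0.16, 0.04]
-> (np.float64(0.5677158408206533), np.float64(0.05609201563507995), 0.072, np.float64(-86.11534614901302)) rows 3
   [0.0, -0.0, 3.6, -0.0]
amber 233 [[-19.0, 118.0, 28.0], [-2.0, 144.0, 36.0], [16.0, 170.0, 44.0]]
```

Call:
{"method": "move_arm", "body": {
  "moves": [7.5,4.74,-0.37,0.16,0,0,0.04,7.5,4.72,-0.56,0.16,0,0,0.04,7.5,4.69,-0.75,0.16,0,0,0.04,7.5,4.66,-0.93,0.16,0,0,0.04,7.5,4.62,-1.12,0.16,0,0,0.04,7.5,4.57,-1.3,0.16,0,0,0.04,7.5,4.51,-1.48,0.16,0,0,0.04,7.5,0,0,2,0,0,0]
}}

```text
clock: 21.9
tool_pos: [0.5674, 0.0491, 0.1526]
orientation: [-179.8, 0.0, -86.6]
force: [-0.1, 0.3, -0.3]
opening: 0.0751
gripper_force: 0.0
```

Call:
{"method": "move_arm", "body": {
  "moves": [7.5,0,0,2,0,0,0,7.5,0,0,0,0,0,0]
}}

```text
clock: 22.1
tool_pos: [0.5628, 0.0519, 0.1283]
orientation: [179.7, -0.1, -86.4]
force: [-0.1, 0.1, 0.3]
opening: 0.0746
gripper_force: 0.0
```

```bash
python3 - <<'E'
from chk import *
print(tl())
x,y,_=w(.0,.047)
plan([(x,y,.073,YJ)])
E
```

```text
[ -5.2  43.2 128.3 -86.4]
-> (np.float64(0.5677158408206533), np.float64(0.05609201563507995), 0.073, np.float64(-86.11534614901302)) rows 2
   [-0.19, -0.26, 2.77, -0.002]
```

Call:
{"method": "move_arm", "body": {
  "moves": [7.5,-0.1,-0.3,2.7,0,0,0,7.5,0,0,1.5,0,0,0,7.5,0,0,1,0,0,0,7.5,0,0,0.3,0,0,0,4,0,0,0,0,0,0,4,0,0,0,0,0,0,4,0,0,0,0,0,0,4,0,0,0,0,0,0]
}}

```text
clock: 22.9
tool_pos: [0.568, 0.0545, 0.077]
orientation: [-179.9, 0.0, -86.3]
force: [-1.4, 0.3, 2.1]
opening: 0.0512
gripper_force: 30.0
```

```bash
cat >> chk.py <<'E'
TC=np.array([.4728,-.2826]);TY=5.5
def tray(y,x=0):
    a=np.radians(TY); return TC[0]+np.cos(a)*x-np.sin(a)*y, TC[1]+np.sin(a)*x+np.cos(a)*y
E
python3 - <<'E'
from chk import *
print(tl())
p,o=pose(); x,y=tray(-.095)
plan([(p[0],p[1],.14,o[2]),(x,y,.12,TY-90),(x,y,.05,TY-90)])
E
```

```text
[  0.2  45.4  77.  -86.3]
-> (np.float64(0.5679987336676829), np.float64(0.05453235978657639), 0.14, np.float64(-86.26593915430425)) rows 2
   [0.0, 0.0, -3.15, -0.0]
-> (np.float64(0.4819053464894213), np.float64(-0.377162638844882), 0.12, -84.5) rows 9
   [4.72, 1.27, 0.22, -0.003]
   [4.72, 1.28, 0.22, -0.003]
   [4.72, 1.3, 0.22, -0.003]
   [4.71, 1.32, 0.22, -0.003]
   [4.71, 1.33, 0.22, -0.003]
   [4.7, 1.35, 0.22, -0.003]
   [4.7, 1.36, 0.22, -0.003]
   [4.69, 1.38, 0.22, -0.003]
   [4.69, 1.4, 0.22, -0.003]
-> (np.float64(0.4819053464894213), np.float64(-0.377162638844882), 0.05, -84.5) rows 2
   [0.0, -0.0, 3.5, -0.0]
```

Call:
{"method": "move_arm", "body": {
  "moves": [4,0,0,-3.2,0,0,0,4,0,0,-3.2,0,0,0,4,4.72,1.27,0.22,0,0,-0.003,4,4.72,1.28,0.22,0,0,-0.003,4,4.72,1.3,0.22,0,0,-0.003,4,4.71,1.32,0.22,0,0,-0.003,4,4.71,1.33,0.22,0,0,-0.003,4,4.7,1.35,0.22,0,0,-0.003]
}}

```text
clock: 23.7
tool_pos: [0.509, -0.2351, 0.1272]
orientation: [-180.0, 0.0, -85.2]
force: [1.6, 1.1, -1.8]
opening: 0.0517
gripper_force: 30.0
```

Call:
{"method": "move_arm", "body": {
  "moves": [4,4.7,1.36,0.22,0,0,-0.003,4,4.69,1.38,0.22,0,0,-0.003,4,4.69,1.4,0.22,0,0,-0.003,4,0,0,0,0,0,0,4,0,0,3,0,0,0,4,0,0,2,0,0,0,4,0,0,1,0,0,0,4,0,0,0,0,0,0]
}}

```text
clock: 24.5
tool_pos: [0.4797, -0.3766, 0.059]
orientation: [179.8, 0.1, -84.7]
force: [0.7, 0.1, -2.4]
opening: 0.0517
gripper_force: 30.0
```

```bash
python3 - <<'E'
from chk import *
x,y=tray(-.095);print(pose(),x,y)
plan([(x,y,.042,TY-90)])
E
```

```text
(array([ 0.47972626, -0.37664245,  0.05904849]), array([ 1.79845680e+02,  8.25602691e-02, -8.47284922e+01])) 0.4819053464894213 -0.377162638844882
-> (np.float64(0.4819053464894213), np.float64(-0.377162638844882), 0.042, -84.5) rows 1
   [0.07, -0.21, 1.7, -0.004]
```

Call:
{"method": "move_arm", "body": {
  "moves": [4,0,-0.1,1.2,0,0,0,4,0,0,0.6,0,0,0,4,0,0,0,0,0,0,6.6,0,0,0,0,0,0,6.6,0,0,0,0,0,0,6.6,0,0,0,0,0,0,6.6,0,0,-4,0,0,0,6.6,0,0,-5,0,0,0]
}}

```text
clock: 25.3
tool_pos: [0.4802, -0.3765, 0.1316]
orientation: [179.7, 0.1, -84.7]
force: [1.1, -1.2, 0.7]
opening: 0.0661
gripper_force: 0.0
```

```bash
python3 - <<'E'
from chk import *
p,o=pose();print(p)
plan([(.6795,-.0703,.13,-104.9),(.6795,-.0703,.034,-104.9)],start=(.481,-.377,.131,-84.6))
E
```

```text
[ 0.48019909 -0.37650115  0.13155984]
-> (0.6795, -0.0703, 0.13, -104.9) rows 8
   [-3.58, -2.83, 0.01, 0.044]
   [-3.71, -2.67, 0.01, 0.044]
   [-3.82, -2.5, 0.01, 0.044]
   [-3.93, -2.33, 0.01, 0.044]
   [-4.03, -2.16, 0.01, 0.044]
   [-4.12, -1.97, 0.01, 0.044]
   [-4.2, -1.79, 0.01, 0.044]
   [-4.28, -1.6, 0.01, 0.044]
-> (0.6795, -0.0703, 0.034, -104.9) rows 2
   [0.0, -0.0, 4.8, -0.0]
```

Call:
{"method": "move_arm", "body": {
  "moves": [8.5,-3.58,-2.83,0,0,0,0.044,8.5,-3.71,-2.67,0,0,0,0.044,8.5,-3.82,-2.5,0,0,0,0.044,8.5,-3.93,-2.33,0,0,0,0.044,8.5,-4.03,-2.16,0,0,0,0.044,8.5,-4.12,-1.97,0,0,0,0.044,8.5,-4.2,-1.79,0,0,0,0.044,8.5,-4.28,-1.6,0,0,0,0.044]
}}

```text
clock: 26.1
tool_pos: [0.6815, -0.0688, 0.1331]
orientation: [-179.9, 0.0, -105.0]
force: [0.3, -0.8, 0.6]
opening: 0.085
gripper_force: 0.0
```

Call:
{"method": "move_arm", "body": {
  "moves": [8.5,0,0,3,0,0,0,8.5,0,0,0,0,0,0,8.5,0,0,0,0,0,0]
}}

```text
clock: 26.4
tool_pos: [0.6798, -0.0709, 0.1023]
orientation: [179.9, -0.1, -104.9]
force: [-0.6, 0.2, 0.2]
opening: 0.0853
gripper_force: 0.0
```

```bash
python3 - <<'E'
from chk import *
p,o=pose();print(p)
plan([(.6795,-.0703,.035,-104.9)])
E
```

```text
[ 0.6797958  -0.07091953  0.10233803]
-> (0.6795, -0.0703, 0.035, -104.9) rows 2
   [-0.03, 0.02, 3.37, 0.0]
```

Call:
{"method": "move_arm", "body": {
  "moves": [8.5,0,0,3.4,0,0,0,8.5,0,0,3.3,0,0,0,8.5,0,0,0,0,0,0,8.5,0,0,0,0,0,0,4,0,0,0,0,0,0,4,0,0,0,0,0,0,4,0,0,0,0,0,0,4,0,0,0,0,0,0]
}}

```text
clock: 27.2
tool_pos: [0.6809, -0.0704, 0.0364]
orientation: [-179.9, 0.0, -104.9]
force: [-0.0, -0.4, -0.6]
opening: 0.0585
gripper_force: 0.0
```

Call:
{"method": "move_arm", "body": {
  "moves": [4,0,0,0,0,0,0,4,0,0,-3.5,0,0,0,4,0,0,-3.5,0,0,0,4,0,0,-3,0,0,0,4,0,0,0,0,0,0,4,0,0,0,0,0,0]
}}

```text
clock: 27.8
tool_pos: [0.6801, -0.0702, 0.1353]
orientation: [180.0, 0.0, -104.9]
force: [-0.8, -0.1, -4.7]
opening: 0.0518
gripper_force: 30.0
```

```bash
python3 - <<'E'
from chk import *
p,o=pose();print(p)
x,y,_=w(0,.043)
plan([(x,y,.135,YJ)])
E
```

```text
[ 0.68008452 -0.07024802  0.13531177]
-> (np.float64(0.567986833091236), np.float64(0.05210120579379655), 0.135, np.float64(-86.11534614901302)) rows 4
   [-2.23, 3.5, 0.01, -0.082]
   [-2.51, 3.3, 0.01, -0.082]
   [-2.78, 3.08, 0.01, -0.082]
   [-3.02, 2.85, 0.01, -0.082]
```

Call:
{"method": "move_arm", "body": {
  "moves": [4,-2.23,3.5,0,0,0,-0.082,4,-2.51,3.3,0,0,0,-0.082,4,-2.78,3.08,0,0,0,-0.082,4,-3.02,2.85,0,0,0,-0.082,4,0,0,0,0,0,0,4,0,0,2,0,0,0,4,0,0,0,0,0,0,4,0,0,0,0,0,0]
}}

```text
clock: 28.6
tool_pos: [0.5676, 0.0511, 0.1142]
orientation: [179.8, -0.1, -86.1]
force: [0.8, 0.9, -3.5]
opening: 0.0521
gripper_force: 30.0
```

```bash
python3 - <<'E'
from chk import *
print(tl()); x,y,_=w(0,.043)
plan([(x,y,.075,YJ)])
E
```

```text
[ -0.5  42.1 114.2 -86.1]
-> (np.float64(0.567986833091236), np.float64(0.05210120579379655), 0.075, np.float64(-86.11534614901302)) rows 1
   [-0.09, -0.05, 3.92, -0.001]
```

Call:
{"method": "move_arm", "body": {
  "moves": [4,0,0,1.6,0,0,0,4,0,0,1.2,0,0,0,4,0,0,0.8,0,0,0,4,0,0,0.4,0,0,0,4,0,0,0,0,0,0,4,0,0,0,0,0,0]
}}

```text
clock: 29.2
tool_pos: [0.568, 0.0516, 0.0755]
orientation: [179.9, -0.0, -86.1]
force: [-1.4, 0.0, -4.4]
opening: 0.052
gripper_force: 29.9
```

Call:
{"method": "move_arm", "body": {
  "moves": [7.5,0,0,0,0,0,0,7.5,0,0,0,0,0,0,7.5,0,0,0,0,0,0,7.5,0,0,-4,0,0,0,6,0,0,-4.5,0,0,0,6,0,0,-2,0,0,0,6,0,0,0,0,0,0]
}}

```text
clock: 29.9
tool_pos: [0.5706, 0.0525, 0.185]
orientation: [-179.6, 0.1, -86.1]
force: [-0.2, -0.1, -0.0]
opening: 0.061
gripper_force: 0.0
```

```bash
python3 - <<'E'
from chk import *
print(tl());snap('top');rod('top')
snap('side'); L=local('side'); m=(L[:,2]>46)&(L[:,2]<58)&(abs(L[:,0])<30)&(L[:,1]>-30)&(L[:,1]<88); print(m.sum(),np.percentile(L[m],[2,50,98],axis=0).round(1).tolist())
p,o=pose()
plan([(.4286,.357,.18,-70.1),(.4286,.357,.05,-70.1)],start=(*p,o[2]))
t=np.load('/tmp/top.npz')['p']; cv2.imwrite('pics/t4.png',t[180:340,150:510].repeat(2,0).repeat(2,1)[:,:,::-1])
E
```

```text
[  2.7  43.2 185.  -86.1]
handle 109 [399.4 346.4] [26.5 54.4] axis 111.3 z 0.0298
shaft 282 axis 117.2 far 185.0 [0.234 0.429 0.008]
418 [[-26.9, -4.2, 46.6], [-1.1, 36.1, 51.5], [24.2, 85.2, 54.3]]
-> (0.4286, 0.357, 0.18, -70.1) rows 7
   [-4.48, 1.7, 0.02, -0.04]
   [-4.55, 1.52, 0.02, -0.04]
   [-4.6, 1.33, 0.02, -0.04]
   [-4.65, 1.15, 0.02, -0.04]
   [-4.7, 0.96, 0.02, -0.04]
   [-4.73, 0.77, 0.02, -0.04]
   [-4.76, 0.59, 0.02, -0.04]
-> (0.4286, 0.357, 0.05, -70.1) rows 3
   [-0.0, -0.0, 4.33, -0.0]
```

View pics/t4.png

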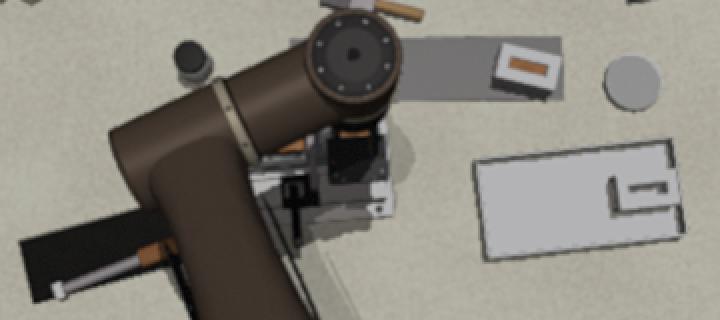

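The rod has been knocked: its head is now at full-image (179,325) and the handle joint at (219,308.5). Mould A lies well in the tray and B is in the channel. I move the arm clear, then take the new pose.

```bash
python3 - <<'E'
from chk import *
h=atz('top',179,325,.028); j=atz('top',219,308.7,.025); d=(h-j)[:2]; print(h,j,np.linalg.norm(d),np.degrees(np.arctan2(d[1],d[0])), h[:2]-d/np.linalg.norm(d)*.168)
p,o=pose()
plan([(.50,.45,.22,-70.1)],start=(*p,o[2]))
E
```

```text
[0.34330272 0.49206804 0.028     ] [0.39081873 0.37350228 0.025     ] 0.1277325784350156 111.83876862850788 [0.40579805 0.33612467]
-> (0.5, 0.45, 0.22, -70.1) rows 9
   [-4.46, 0.46, -0.43, -0.031]
   [-4.48, 0.32, -0.43, -0.031]
   [-4.48, 0.18, -0.43, -0.031]
   [-4.49, 0.04, -0.43, -0.031]
   [-4.49, -0.1, -0.43, -0.031]
   [-4.48, -0.24, -0.43, -0.031]
   [-4.47, -0.38, -0.43, -0.031]
   [-4.46, -0.51, -0.43, -0.031]
   [-4.44, -0.65, -0.43, -0.031]
```

```bash
python3 - <<'E'
from chk import *
p,o=pose()
plan([(.405,.337,.12,-68.5)],start=(*p,o[2]))
E
```

```text
-> (0.405, 0.337, 0.12, -68.5) rows 7
   [-4.22, 2.05, 0.87, -0.044]
   [-4.31, 1.87, 0.87, -0.044]
   [-4.38, 1.68, 0.87, -0.044]
   [-4.45, 1.48, 0.87, -0.044]
   [-4.51, 1.28, 0.87, -0.044]
   [-4.57, 1.08, 0.87, -0.044]
   [-4.61, 0.88, 0.87, -0.044]
```

Call:
{"method": "move_arm", "body": {
  "moves": [6,-4.22,2.05,0,0,0,-0.044,6,-4.31,1.87,0,0,0,-0.044,6,-4.38,1.68,0,0,0,-0.044,6,-4.45,1.48,0.5,0,0,-0.044,6,-4.51,1.28,1.6,0,0,-0.044,6,-4.57,1.08,2,0,0,-0.044,6,-4.5,0.88,2,0,0,-0.044,6,0,0,0,0,0,0]
}}

```text
clock: 30.8
tool_pos: [0.4024, 0.337, 0.1163]
orientation: [179.8, -0.1, -68.1]
force: [0.2, -0.4, -0.5]
opening: 0.0602
gripper_force: 0.0
```

Call:
{"method": "move_arm", "body": {
  "moves": [6,0,0,4,0,0,0,6,0,0,2,0,0,0,6,0,0,0,0,0,0,6,0,0,0,0,0,0]
}}

```text
clock: 31.2
tool_pos: [0.4057, 0.3343, 0.0596]
orientation: [179.9, -0.1, -68.5]
force: [0.2, -0.3, 0.4]
opening: 0.0598
gripper_force: 0.0
```

```bash
python3 - <<'E'
from chk import *
plan([(.405,.337,.016,-68.5)]); s,_=snap('side'); 
cv2.imwrite('pics/s5.png',cv2.resize(s[160:270,200:340],None,fx=4,fy=4)[:,:,::-1])
print(pix('side',[(.3908,.3735,.03),(.4058,.3361,.03),(.42,.299,.03)]).round(0)-[200,160])
E
```

```text
-> (0.405, 0.337, 0.016, -68.5) rows 1
   [-0.28, -0.03, 4.36, 0.001]
[[56. 57.]
 [61. 62.]
 [66. 69.]]
```

View pics/s5.png

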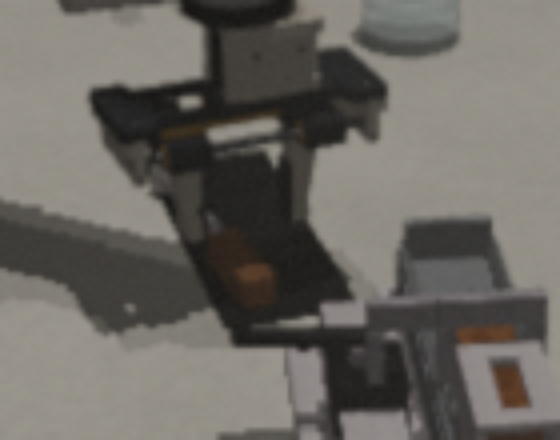

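The handle at (240,265) lies between the open fingers (185–300), as predicted. I descend and grasp.

Call:
{"method": "move_arm", "body": {
  "moves": [6,-0.2,0,2.5,0,0,0,6,0,0,1.8,0,0,0,6,0,0,0,0,0,0,6,0,0,0,0,0,0,2,0,0,0,0,0,0,2,0,0,0,0,0,0,2,0,0,0,0,0,0,2,0,0,0,0,0,0]
}}

```text
clock: 32.05
tool_pos: [0.4051, 0.3369, 0.0173]
orientation: [-180.0, 0.0, -68.5]
force: [-0.5, -0.9, -0.8]
opening: 0.0335
gripper_force: 0.0
```

Call:
{"method": "move_arm", "body": {
  "moves": [2,0,0,0,0,0,0,2,0,0,-4.5,0,0,0,2,0,0,-4.5,0,0,0,2,0,0,-4.5,0,0,0,2,0,0,-3,0,0,0,2,0,0,0,0,0,0,2,0,0,0,0,0,0]
}}

```text
clock: 32.75
tool_pos: [0.4047, 0.3366, 0.1821]
orientation: [-180.0, 0.1, -68.5]
force: [0.1, -0.3, -1.5]
opening: 0.0256
gripper_force: 29.9
```

```bash
python3 - <<'E'
from chk import *
x,y,_=w(.001,-.21)
plan([(x,y,.18,YJ)])
E
```

```text
-> (np.float64(0.5861247966659122), np.float64(-0.2002497685997328), 0.18, np.float64(-86.11534614901302)) rows 12
   [4.72, 0.24, 0.02, 0.026]
   [4.72, 0.11, 0.02, 0.026]
   [4.72, -0.01, 0.02, 0.026]
   [4.72, -0.13, 0.02, 0.026]
   [4.72, -0.25, 0.02, 0.026]
   [4.71, -0.37, 0.02, 0.026]
   [4.7, -0.49, 0.02, 0.026]
   [4.68, -0.61, 0.02, 0.026]
   [4.67, -0.73, 0.02, 0.026]
   [4.65, -0.85, 0.02, 0.026]
   [4.62, -0.97, 0.02, 0.026]
   [4.6, -1.09, 0.02, 0.026]
```

Call:
{"method": "move_arm", "body": {
  "moves": [2,4.72,0.24,0,0,0,0.026,2,4.72,0.11,0,0,0,0.026,2,4.72,0,0,0,0,0.026,2,4.72,-0.13,0,0,0,0.026,2,4.72,-0.25,0,0,0,0.026,2,4.71,-0.37,0,0,0,0.026,2,4.7,-0.49,0,0,0,0.026,2,4.68,-0.61,0,0,0,0.026]
}}

```text
clock: 33.55
tool_pos: [0.5247, -0.0235, 0.18]
orientation: [179.8, -0.0, -80.4]
force: [0.9, 0.4, -1.7]
opening: 0.026
gripper_force: 29.9
```

Call:
{"method": "move_arm", "body": {
  "moves": [2,4.67,-0.73,0,0,0,0.026,2,4.65,-0.85,0,0,0,0.026,2,4.62,-0.97,0,0,0,0.026,2,4.6,-1.09,0,0,0,0.026,2,0,0,0,0,0,0,2,0,0,4,0,0,0,2,0,0,4,0,0,0,2,0,0,0,0,0,0]
}}

```text
clock: 34.35
tool_pos: [0.5801, -0.2, 0.0945]
orientation: [179.3, 0.2, -86.4]
force: [-1.5, 1.1, -2.9]
opening: 0.0259
gripper_force: 29.9
```

Call:
{"method": "move_arm", "body": {
  "moves": [2,0,0,2.8,0,0,0,2,0,0,0,0,0,0,2,0,0,0,0,0,0]
}}

```text
clock: 34.65
tool_pos: [0.5855, -0.2006, 0.0746]
orientation: [179.9, -0.0, -86.3]
force: [-0.7, -0.0, -1.2]
opening: 0.0258
gripper_force: 29.9
```

```bash
cat >> chk.py <<'E'
def head():
    snap('side'); L=local('side'); m=(abs(L[:,0])<22)&(L[:,1]>-70)&(L[:,1]<-5)&(L[:,2]>5)&(L[:,2]<48); q=L[m]
    print('head',len(q),np.percentile(q,[3,50,97],axis=0).round(1).tolist() if len(q) else '')
E
python3 - <<'E'
from chk import *
print(tl());head()
E
```

```text
[   0.4 -210.3   74.6  -86.3]
head 59 [[-13.4, -50.5, 33.1], [-2.3, -44.2, 42.4], [12.9, -5.8, 44.8]]
```

Call:
{"method": "move_arm", "body": {
  "moves": [2,0,0,0.6,0,0,0,2,0,0,0,0,0,0,2,-2,0,0,0,0,0,2,-2,0,0,0,0,0,2,-1,0,0,0,0,0,2,-0.8,0,0,0,0,0,2,-0.8,0,0,0,0,0,2,-0.8,0,0,0,0,0]
}}

```text
clock: 35.5
tool_pos: [0.5809, -0.1272, 0.0682]
orientation: [-180.0, -0.1, -86.3]
force: [0.1, -7.5, -0.9]
opening: 0.0259
gripper_force: 29.9
```

Call:
{"method": "move_arm", "body": {
  "moves": [2,-0.8,0,0,0,0,0,2,-0.8,0,0,0,0,0,2,-0.8,0,0,0,0,0,2,-0.8,0,0,0,0,0,2,-0.8,0,0,0,0,0]
}}

```text
clock: 36.0
tool_pos: [0.5781, -0.0879, 0.0681]
orientation: [180.0, -0.1, -86.4]
force: [0.4, -9.5, -0.4]
opening: 0.0255
gripper_force: 29.9
```

```bash
python3 - <<'E'
from chk import *
print(tl())
E
```

```text
[  0.6 -97.3  68.1 -86.4]
```

Call:
{"method": "move_arm", "body": {
  "moves": [2,-0.8,0,0,0,0,0,2,-0.8,0,0,0,0,0,2,-0.8,0,0,0,0,0,2,-0.7,0,0,0,0,0,2,-0.7,0,0,0,0,0,2,-0.2,0,0,0,0,0,2,0,0,0,0,0,0,2,0,0,0,0,0,0]
}}

```text
clock: 36.8
tool_pos: [0.5757, -0.0469, 0.0679]
orientation: [-180.0, 0.0, -86.3]
force: [0.0, -0.0, -1.0]
opening: 0.026
gripper_force: 29.9
```

Call:
{"method": "move_arm", "body": {
  "moves": [2,3,0,0,0,0,0,2,4,0,0,0,0,0,2,4,0,0,0,0,0,2,4,0,0,0,0,0,2,0,0,0,0,0,0,2,0,0,0,0,0,0]
}}

```text
clock: 37.4
tool_pos: [0.5848, -0.198, 0.0675]
orientation: [180.0, 0.0, -86.5]
force: [-0.4, 1.1, -1.1]
opening: 0.026
gripper_force: 29.9
```

```bash
python3 - <<'E'
from chk import *
print(tl());blocks()
E
```

```text
[-1.000e-01 -2.077e+02  6.750e+01 -8.650e+01]
amber 485 [[-18.0, 123.0, 25.0], [-1.0, 175.0, 36.0], [17.0, 226.0, 42.0]]
```

Both blocks are out in the channel, y≈121–228 mm. The rod goes back to the pad.

```bash
python3 - <<'E'
from chk import *
p,o=pose(); p[2]=.18
plan([(.427,.36,.18,-72)],start=(*p,o[2]))
E
```

```text
-> (0.427, 0.36, 0.18, -72) rows 12
   [-4.72, 1.02, 0.0, -0.021]
   [-4.74, 0.92, 0.0, -0.021]
   [-4.75, 0.82, 0.0, -0.021]
   [-4.77, 0.72, 0.0, -0.021]
   [-4.78, 0.62, 0.0, -0.021]
   [-4.8, 0.52, 0.0, -0.021]
   [-4.81, 0.42, 0.0, -0.021]
   [-4.81, 0.32, 0.0, -0.021]
   [-4.82, 0.22, 0.0, -0.021]
   [-4.82, 0.12, 0.0, -0.021]
   [-4.83, 0.02, 0.0, -0.021]
   [-4.82, -0.08, -0.0, -0.021]
```

Call:
{"method": "move_arm", "body": {
  "moves": [2,0,0,-4,0,0,0,2,0,0,-4,0,0,0,2,0,0,-3.3,0,0,0,2,-4.72,1.02,0,0,0,-0.021,2,-4.74,0.92,0,0,0,-0.021,2,-4.75,0.82,0,0,0,-0.021,2,-4.77,0.72,0,0,0,-0.021,2,-4.78,0.62,0,0,0,-0.021]
}}

```text
clock: 38.25
tool_pos: [0.518, 0.038, 0.1812]
orientation: [-180.0, 0.0, -80.2]
force: [0.4, 0.8, -1.6]
opening: 0.0259
gripper_force: 29.9
```

Call:
{"method": "move_arm", "body": {
  "moves": [2,-4.8,0.52,0,0,0,-0.021,2,-4.81,0.42,0,0,0,-0.021,2,-4.81,0.32,0,0,0,-0.021,2,-4.82,0.22,0,0,0,-0.021,2,-4.82,0.12,0,0,0,-0.021,2,-4.83,0.02,0,0,0,-0.021,2,-4.82,-0.08,0,0,0,-0.021,2,0,0,3.5,0,0,0]
}}

```text
clock: 39.05
tool_pos: [0.4267, 0.3687, 0.1499]
orientation: [-179.5, 0.3, -71.4]
force: [0.0, -0.1, -1.7]
opening: 0.0259
gripper_force: 29.9
```

Call:
{"method": "move_arm", "body": {
  "moves": [2,0,0,3.5,0,0,0,2,0,0,3.5,0,0,0,2,0,0,0,0,0,0,2,0,0,0,0,0,0]
}}

```text
clock: 39.45
tool_pos: [0.4263, 0.3606, 0.0763]
orientation: [180.0, -0.1, -71.8]
force: [0.5, 0.4, -1.3]
opening: 0.0255
gripper_force: 29.9
```

```bash
python3 - <<'E'
from chk import *
plan([(.427,.36,.02,-72)])
E
```

```text
-> (0.427, 0.36, 0.02, -72) rows 2
   [0.04, -0.03, 2.82, 0.002]
```

Call:
{"method": "move_arm", "body": {
  "moves": [2,0,0,3,0,0,0,2,0,0,1.7,0,0,0,2,0,0,1,0,0,0,2,0,0,0,0,0,0,2,0,0,0,0,0,0,5,0,0,0,0,0,0,5,0,0,0,0,0,0,5,0,0,0,0,0,0]
}}

```text
clock: 40.25
tool_pos: [0.427, 0.3606, 0.0197]
orientation: [-179.9, 0.0, -71.9]
force: [0.5, -0.5, 0.3]
opening: 0.0442
gripper_force: 0.0
```

Call:
{"method": "move_arm", "body": {
  "moves": [6,0,0,-3,0,0,0,6,0,0,-5,0,0,0,6,0,0,-5,0,0,0,7.5,0,0,-3,0,0,0]
}}

```text
clock: 40.65
tool_pos: [0.4277, 0.3611, 0.1834]
orientation: [-179.8, 0.2, -71.9]
force: [0.4, 0.8, -0.2]
opening: 0.0637
gripper_force: 0.0
```

```bash
python3 - <<'E'
from chk import *
x,y,_=w(.0,.0465)
plan([(x,y,.18,YJ)])
snap('top');rod('top')
E
```

```text
-> (np.float64(0.5677497148544761), np.float64(0.05559316440491952), 0.18, np.float64(-86.11534614901302)) rows 7
   [4.77, -0.54, 0.05, 0.036]
   [4.75, -0.71, 0.05, 0.036]
   [4.72, -0.88, 0.05, 0.036]
   [4.69, -1.05, 0.05, 0.036]
   [4.65, -1.21, 0.05, 0.036]
   [4.6, -1.38, 0.05, 0.036]
   [4.55, -1.54, 0.05, 0.036]
handle 258 [491.2 288.2] [ 49.3 248.7] axis 138.3 z 0.0729
shaft 519 axis -113.2 far 185.0 [0.46  0.106 0.009]
```

Call:
{"method": "move_arm", "body": {
  "moves": [7.5,4.77,-0.54,0,0,0,0.036,7.5,4.75,-0.71,0,0,0,0.036,7.5,4.72,-0.88,0,0,0,0.036,7.5,4.69,-1.05,0,0,0,0.036,7.5,4.65,-1.21,0,0,0,0.036,7.5,4.6,-1.38,0,0,0,0.036,7.5,4.55,-1.54,0,0,0,0.036,7.5,0,0,2,0,0,0]
}}

```text
clock: 41.5
tool_pos: [0.5692, 0.0501, 0.1608]
orientation: [-179.7, 0.0, -86.7]
force: [-0.7, -0.0, -0.2]
opening: 0.0753
gripper_force: 0.0
```

Call:
{"method": "move_arm", "body": {
  "moves": [7.5,0,0,2,0,0,0,7.5,0,0,0,0,0,0,7.5,0,0,0,0,0,0,7.5,0,0,0,0,0,0]
}}

```text
clock: 41.9
tool_pos: [0.5668, 0.0548, 0.14]
orientation: [-179.9, 0.0, -86.3]
force: [0.1, -0.1, -0.2]
opening: 0.075
gripper_force: 0.0
```

```bash
python3 - <<'E'
from chk import *
print(tl())
x,y,_=w(.0,.0465)
plan([(x,y,.076,YJ)])
E
```

```text
[ -1.   45.7 140.  -86.3]
-> (np.float64(0.5677497148544761), np.float64(0.05559316440491952), 0.076, np.float64(-86.11534614901302)) rows 2
   [-0.04, -0.05, 3.2, -0.001]
```

Call:
{"method": "move_arm", "body": {
  "moves": [7.5,0,0,3.2,0,0,0,7.5,0,0,2.6,0,0,0,7.5,0,0,0.6,0,0,0,7.5,0,0,0,0,0,0,4,0,0,0,0,0,0,4,0,0,0,0,0,0,4,0,0,0,0,0,0,4,0,0,0,0,0,0]
}}

```text
clock: 42.7
tool_pos: [0.5672, 0.0544, 0.076]
orientation: [-179.9, 0.0, -86.3]
force: [0.5, 0.1, 3.0]
opening: 0.0521
gripper_force: 30.0
```

```bash
python3 - <<'E'
from chk import *
print(tl())
p,o=pose(); x,y=tray(.001)
plan([(x,y,.14,TY-90)],start=(p[0],p[1],.14,o[2]))
E
```

```text
[ -0.7  45.3  76.  -86.3]
-> (np.float64(0.47270415424747975), np.float64(-0.2816046038016328), 0.14, -84.5) rows 8
   [4.12, 1.45, 0.0, -0.004]
   [4.11, 1.46, 0.0, -0.004]
   [4.1, 1.48, 0.0, -0.004]
   [4.1, 1.5, 0.0, -0.004]
   [4.09, 1.51, 0.0, -0.004]
   [4.09, 1.53, 0.0, -0.004]
   [4.08, 1.55, 0.0, -0.004]
   [4.07, 1.56, 0.0, -0.004]
```

Call:
{"method": "move_arm", "body": {
  "moves": [4,0,0,-3.2,0,0,0,4,0,0,-3.2,0,0,0,4,4.12,1.45,0,0,0,-0.004,4,4.11,1.46,0,0,0,-0.004,4,4.1,1.48,0,0,0,-0.004,4,4.1,1.5,0,0,0,-0.004,4,4.09,1.51,0,0,0,-0.004,4,4.09,1.53,0,0,0,-0.004]
}}

```text
clock: 43.5
tool_pos: [0.4941, -0.1992, 0.1388]
orientation: [180.0, 0.0, -84.9]
force: [0.7, -0.2, -3.3]
opening: 0.0516
gripper_force: 30.0
```

Call:
{"method": "move_arm", "body": {
  "moves": [4,4.08,1.55,0,0,0,-0.004,4,4.07,1.56,0,0,0,-0.004,4,0,0,0,0,0,0,4,0,0,4,0,0,0,4,0,0,3.5,0,0,0,4,0,0,0,0,0,0,4,0,0,0,0,0,0]
}}

```text
clock: 44.2
tool_pos: [0.4715, -0.2816, 0.064]
orientation: [179.9, 0.0, -84.5]
force: [0.1, -0.1, -2.2]
opening: 0.0521
gripper_force: 30.0
```

```bash
python3 - <<'E'
from chk import *
x,y=tray(.001); plan([(x,y,.041,TY-90)])
E
```

```text
-> (np.float64(0.47270415424747975), np.float64(-0.2816046038016328), 0.041, -84.5) rows 1
   [0.01, -0.12, 2.3, 0.001]
```

Lower, release and lift, then on to mould C.

Call:
{"method": "move_arm", "body": {
  "moves": [4,0,-0.1,1.6,0,0,0,4,0,0,0.7,0,0,0,4,0,0,0,0,0,0,6.6,0,0,0,0,0,0,6.6,0,0,0,0,0,0,6.6,0,0,0,0,0,0,6.6,0,0,-4,0,0,0,6.6,0,0,-5,0,0,0]
}}

```text
clock: 45.0
tool_pos: [0.4711, -0.2813, 0.1304]
orientation: [179.7, 0.1, -84.5]
force: [2.6, -0.8, 0.3]
opening: 0.0657
gripper_force: 0.0
```

```bash
python3 - <<'E'
from chk import *
p,o=pose();print(p)
plan([(.666,-.2079,.13,-104),],start=(.4722,-.2816,.131,-84.5))
snap('top'); P=cloud('top')[195:235,388:440].reshape(-1,3); q=P[(P[:,2]>.045)&(P[:,2]<.065)]; r=cv2.minAreaRect((q[:,:2]*1000).astype(np.float32)); print(len(q),r)
E
```

```text
[ 0.47113918 -0.28130889  0.13035744]
-> (0.666, -0.2079, 0.13, -104) rows 5
   [-1.1, -4.0, 0.02, 0.068]
   [-1.37, -3.92, 0.02, 0.068]
   [-1.63, -3.81, 0.02, 0.068]
   [-1.88, -3.69, 0.02, 0.068]
   [-2.13, -3.56, 0.02, 0.068]
483 ((665.5863037109375, -207.61282348632812), (91.5967025756836, 56.112037658691406), 75.52346801757812)
```

Call:
{"method": "move_arm", "body": {
  "moves": [8.5,-1.1,-4.0,0,0,0,0.068,8.5,-1.37,-3.92,0,0,0,0.068,8.5,-1.63,-3.81,0,0,0,0.068,8.5,-1.88,-3.69,0,0,0,0.068,8.5,-2.13,-3.56,0,0,0,0.068,8.5,0,0,3,0,0,0,8.5,0,0,0,0,0,0,8.5,0,0,0,0,0,0]
}}

```text
clock: 45.85
tool_pos: [0.6655, -0.2081, 0.1007]
orientation: [179.9, -0.0, -104.0]
force: [0.4, -0.6, 1.1]
opening: 0.0852
gripper_force: 0.0
```

```bash
python3 - <<'E'
from chk import *
plan([(.6658,-.2078,.036,-104.3)])
x,y,_=w(0,.043); plan([(x,y,.136,YJ)],start=(.6658,-.2078,.136,-104.3))
E
```

```text
-> (0.6658, -0.2078, 0.036, -104.3) rows 2
   [-0.02, -0.01, 3.23, 0.003]
   [-0.02, -0.01, 3.23, 0.003]
-> (np.float64(0.567986833091236), np.float64(0.05210120579379655), 0.136, np.float64(-86.11534614901302)) rows 6
   [-3.79, 2.65, 0.0, -0.053]
   [-3.93, 2.45, 0.0, -0.053]
   [-4.05, 2.23, 0.0, -0.053]
   [-4.17, 2.02, 0.0, -0.053]
   [-4.27, 1.79, 0.0, -0.053]
   [-4.36, 1.57, 0.0, -0.053]
```

Call:
{"method": "move_arm", "body": {
  "moves": [8.5,0,0,3.2,0,0,0.003,8.5,0,0,3.3,0,0,0.003,8.5,0,0,0,0,0,0,8.5,0,0,0,0,0,0,4,0,0,0,0,0,0,4,0,0,0,0,0,0,4,0,0,0,0,0,0,4,0,0,0,0,0,0]
}}

```text
clock: 46.65
tool_pos: [0.6668, -0.2079, 0.0368]
orientation: [-179.9, 0.0, -104.3]
force: [0.4, 0.7, 1.0]
opening: 0.0589
gripper_force: 0.0
```

Call:
{"method": "move_arm", "body": {
  "moves": [4,0,0,0,0,0,0,4,0,0,-3.5,0,0,0,4,0,0,-3.5,0,0,0,4,0,0,-3,0,0,0,4,0,0,0,0,0,0]
}}

```text
clock: 47.15
tool_pos: [0.6688, -0.2083, 0.1407]
orientation: [-179.6, 0.0, -104.3]
force: [0.5, -0.9, -3.4]
opening: 0.0519
gripper_force: 30.0
```

Call:
{"method": "move_arm", "body": {
  "moves": [4,-3.79,2.65,0,0,0,-0.053,4,-3.93,2.45,0,0,0,-0.053,4,-4.05,2.23,0,0,0,-0.053,4,-4.17,2.02,0,0,0,-0.053,4,-4.27,1.79,0,0,0,-0.053,4,-4.36,1.57,0,0,0,-0.053,4,0,0,0,0,0,0,4,0,0,0,0,0,0]
}}

```text
clock: 47.95
tool_pos: [0.5675, 0.0533, 0.135]
orientation: [179.9, -0.0, -86.0]
force: [-0.5, 0.0, -4.2]
opening: 0.0516
gripper_force: 30.0
```

```bash
python3 - <<'E'
from chk import *
print(tl()); x,y,_=w(0,.043)
plan([(x,y,.075,YJ)])
E
```

```text
[ -0.4  44.2 135.  -86. ]
-> (np.float64(0.567986833091236), np.float64(0.05210120579379655), 0.075, np.float64(-86.11534614901302)) rows 2
   [0.06, -0.02, 3.0, 0.001]
```

Call:
{"method": "move_arm", "body": {
  "moves": [4,0.1,0,2.2,0,0,0,4,0,0,1.6,0,0,0,4,0,0,1.2,0,0,0,4,0,0,0.8,0,0,0,4,0,0,0.3,0,0,0,4,0,0,0,0,0,0,4,0,0,0,0,0,0]
}}

```text
clock: 48.65
tool_pos: [0.5684, 0.0508, 0.075]
orientation: [180.0, -0.0, -86.1]
force: [-1.3, 0.1, -4.6]
opening: 0.0518
gripper_force: 30.0
```

Call:
{"method": "move_arm", "body": {
  "moves": [7.5,0,0,0,0,0,0,7.5,0,0,0,0,0,0,7.5,0,0,0,0,0,0,7.5,0,0,-4,0,0,0,6,0,0,-4.5,0,0,0,6,0,0,-2,0,0,0,6,0,0,0,0,0,0]
}}

```text
clock: 49.35
tool_pos: [0.5711, 0.0518, 0.1845]
orientation: [-179.5, 0.1, -86.1]
force: [-0.3, 1.0, -0.9]
opening: 0.0613
gripper_force: 0.0
```

```bash
python3 - <<'E'
from chk import *
print(tl());snap('top')
snap('side'); L=local('side'); m=(L[:,2]>46)&(L[:,2]<58)&(abs(L[:,0])<30)&(L[:,1]>-30)&(L[:,1]<88); print(m.sum(),np.percentile(L[m],[2,50,98],axis=0).round(1).tolist())
p,o=pose()
plan([(.427,.359,.12,-72)],start=(*p,o[2]))
t=np.load('/tmp/top.npz')['p']; cv2.imwrite('pics/t5.png',t[180:340,150:510].repeat(2,0).repeat(2,1)[:,:,::-1])
E
```

```text
[  3.1  42.5 184.5 -86.1]
420 [[-26.8, -6.5, 46.8], [-1.1, 34.2, 51.5], [24.5, 82.7, 54.1]]
-> (0.427, 0.359, 0.12, -72) rows 7
   [-4.52, 1.72, 0.87, -0.035]
   [-4.58, 1.56, 0.87, -0.035]
   [-4.63, 1.4, 0.87, -0.035]
   [-4.68, 1.24, 0.87, -0.035]
   [-4.72, 1.07, 0.87, -0.035]
   [-4.75, 0.91, 0.87, -0.035]
   [-4.78, 0.74, 0.87, -0.035]
```

View pics/t5.png

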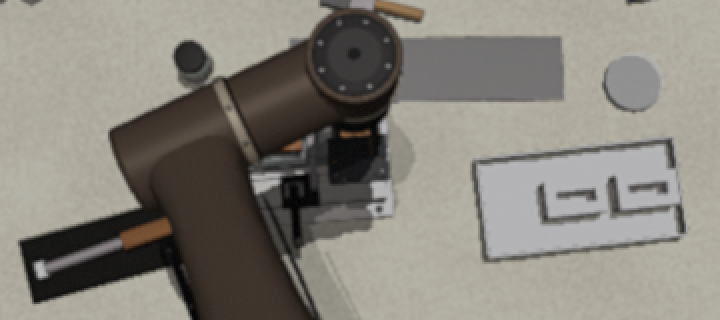

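Moulds A and B are in the tray and C is in the channel. The rod is on the pad with its head at full-image (170,314.5) and the handle joint at (210.5,301).

```bash
python3 - <<'E'
from chk import *
h=atz('top',170,314.5,.028); j=atz('top',210.5,301,.025); d=(h-j)[:2]; print(h,j,np.linalg.norm(d),np.degrees(np.arctan2(d[1],d[0])), h[:2]-d/np.linalg.norm(d)*.168)
E
```

```text
[0.37441869 0.5198912  0.028     ] [0.41382506 0.39931219 0.025     ] 0.1268548713589549 108.09788851960599 [0.42660644 0.36020263]
```

Call:
{"method": "move_arm", "body": {
  "moves": [6,-4.52,1.72,0,0,0,-0.035,6,-4.58,1.56,0,0,0,-0.035,6,-4.63,1.4,0,0,0,-0.035,6,-4.68,1.24,0.5,0,0,-0.035,6,-4.72,1.07,1.6,0,0,-0.035,6,-4.75,0.91,2,0,0,-0.035,6,-4.85,0.74,2,0,0,-0.035,6,0,0,3,0,0,0]
}}

```text
clock: 50.25
tool_pos: [0.428, 0.359, 0.0906]
orientation: [-179.9, 0.1, -71.7]
force: [0.0, 0.2, -0.1]
opening: 0.0597
gripper_force: 0.0
```

Call:
{"method": "move_arm", "body": {
  "moves": [6,0,0,3,0,0,0,6,0,0,0,0,0,0,6,0,0,0,0,0,0]
}}

```text
clock: 50.55
tool_pos: [0.429, 0.3534, 0.0606]
orientation: [179.9, -0.1, -72.0]
force: [0.4, 0.1, 1.9]
opening: 0.0601
gripper_force: 0.0
```

```bash
python3 - <<'E'
from chk import *
plan([(.427,.36,.0175,-72)])
E
```

```text
-> (0.427, 0.36, 0.0175, -72) rows 1
   [-0.69, -0.01, 4.31, -0.001]
```

Call:
{"method": "move_arm", "body": {
  "moves": [6,-0.4,0,2.5,0,0,0,6,0,0,1.7,0,0,0,6,0,0,0,0,0,0,6,0,0,0,0,0,0,2,0,0,0,0,0,0,2,0,0,0,0,0,0,2,0,0,0,0,0,0,2,0,0,0,0,0,0]
}}

```text
clock: 51.35
tool_pos: [0.4282, 0.3581, 0.0197]
orientation: [-180.0, 0.0, -72.1]
force: [1.4, -0.0, 0.2]
opening: 0.0336
gripper_force: 0.0
```

Call:
{"method": "move_arm", "body": {
  "moves": [2,0,0,0,0,0,0,2,0,0,-4.5,0,0,0,2,0,0,-4.5,0,0,0,2,0,0,-4.5,0,0,0,2,0,0,-3,0,0,0,2,0,0,0,0,0,0,2,0,0,0,0,0,0]
}}

```text
clock: 52.05
tool_pos: [0.4278, 0.3578, 0.1844]
orientation: [-180.0, 0.1, -72.1]
force: [0.5, -0.2, -2.7]
opening: 0.0255
gripper_force: 30.0
```

```bash
python3 - <<'E'
from chk import *
print(pose()); x,y,_=w(.001,-.21)
plan([(x,y,.18,YJ)])
E
```

```text
(array([0.42775275, 0.35777162, 0.18439379]), array([-1.79981346e+02,  5.40272867e-02, -7.20823955e+01]))
-> (np.float64(0.5861247966659122), np.float64(-0.2002497685997328), 0.18, np.float64(-86.11534614901302)) rows 12
   [4.83, 0.17, 0.04, 0.02]
   [4.83, 0.08, 0.04, 0.02]
   [4.83, -0.02, 0.04, 0.02]
   [4.83, -0.12, 0.04, 0.02]
   [4.83, -0.22, 0.04, 0.02]
   [4.82, -0.32, 0.04, 0.02]
   [4.82, -0.42, 0.04, 0.02]
   [4.81, -0.51, 0.04, 0.02]
   [4.79, -0.61, 0.04, 0.02]
   [4.78, -0.71, 0.04, 0.02]
   [4.77, -0.81, 0.04, 0.02]
   [4.75, -0.9, 0.04, 0.02]
```

Call:
{"method": "move_arm", "body": {
  "moves": [2,4.83,0.17,0,0,0,0.02,2,4.83,0.08,0,0,0,0.02,2,4.83,0,0,0,0,0.02,2,4.83,-0.12,0,0,0,0.02,2,4.83,-0.22,0,0,0,0.02,2,4.82,-0.32,0,0,0,0.02,2,4.82,-0.42,0,0,0,0.02,2,4.81,-0.51,0,0,0,0.02]
}}

```text
clock: 52.85
tool_pos: [0.5331, -0.0161, 0.1823]
orientation: [179.8, -0.0, -81.3]
force: [1.5, 1.1, -1.8]
opening: 0.0259
gripper_force: 30.0
```

Call:
{"method": "move_arm", "body": {
  "moves": [2,4.79,-0.61,0,0,0,0.02,2,4.78,-0.71,0,0,0,0.02,2,4.77,-0.81,0,0,0,0.02,2,4.75,-0.9,0,0,0,0.025,2,0,0,0,0,0,0,2,0,0,4,0,0,0,2,0,0,4,0,0,0,2,0,0,0,0,0,0]
}}

```text
clock: 53.65
tool_pos: [0.5822, -0.1991, 0.0969]
orientation: [179.3, 0.2, -86.2]
force: [-1.7, 0.0, -2.7]
opening: 0.0258
gripper_force: 30.0
```

Call:
{"method": "move_arm", "body": {
  "moves": [2,0,0,3.2,0,0,0,2,0,0,0,0,0,0,2,0,0,0,0,0,0,2,0,0,0,0,0,0]
}}

```text
clock: 54.05
tool_pos: [0.5886, -0.1998, 0.0741]
orientation: [-179.9, -0.0, -86.1]
force: [-0.1, 0.5, -0.7]
opening: 0.0257
gripper_force: 30.0
```

```bash
python3 - <<'E'
from chk import *
print(tl());head()
E
```

```text
[   3.5 -209.7   74.1  -86.1]
head 65 [[-21.7, -47.3, 17.3], [-1.6, -39.6, 39.7], [20.2, -5.5, 43.7]]
```

Call:
{"method": "move_arm", "body": {
  "moves": [2,0,0.15,0.3,0,0,0,2,0,0,0,0,0,0,2,-2,0,0,0,0,0,2,-2,0,0,0,0,0,2,-1,0,0,0,0,0,2,-0.8,0,0,0,0,0,2,-0.8,0,0,0,0,0,2,-0.8,0,0,0,0,0]
}}

```text
clock: 54.9
tool_pos: [0.5811, -0.1269, 0.0695]
orientation: [180.0, -0.1, -86.1]
force: [0.0, -7.1, -1.3]
opening: 0.0258
gripper_force: 30.0
```

Call:
{"method": "move_arm", "body": {
  "moves": [2,-0.8,0,0,0,0,0,2,-0.8,0,0,0,0,0,2,-0.8,0,0,0,0,0,2,-0.8,0,0,0,0,0,2,-0.8,0,0,0,0,0]
}}

```text
clock: 55.4
tool_pos: [0.5782, -0.0873, 0.0694]
orientation: [180.0, -0.1, -86.1]
force: [0.9, -9.3, -0.8]
opening: 0.0257
gripper_force: 30.0
```

```bash
python3 - <<'E'
from chk import *
print(tl())
E
```

```text
[  0.7 -96.8  69.4 -86.1]
```

Call:
{"method": "move_arm", "body": {
  "moves": [2,-0.8,0,0,0,0,0,2,-0.8,0,0,0,0,0,2,-0.8,0,0,0,0,0,2,-0.7,0,0,0,0,0,2,-0.6,0,0,0,0,0,2,-0.2,0,0,0,0,0,2,0,0,0,0,0,0,2,0,0,0,0,0,0]
}}

```text
clock: 56.2
tool_pos: [0.5756, -0.047, 0.0692]
orientation: [-180.0, 0.0, -86.1]
force: [-0.4, -0.2, -0.9]
opening: 0.0257
gripper_force: 30.0
```

Call:
{"method": "move_arm", "body": {
  "moves": [2,3,0,0,0,0,0,2,4,0,0,0,0,0,2,4,0,0,0,0,0,2,4,0,0,0,0,0,2,0,0,0,0,0,0,2,0,0,0,0,0,0]
}}

```text
clock: 56.8
tool_pos: [0.5854, -0.1981, 0.0688]
orientation: [180.0, 0.0, -86.3]
force: [-1.2, 0.9, -1.6]
opening: 0.0259
gripper_force: 30.0
```

```bash
python3 - <<'E'
from chk import *
print(tl());blocks()
p,o=pose(); p[2]=.18
plan([(.427,.36,.18,-72)],start=(*p,o[2]))
E
```

```text
[   0.5 -207.8   68.8  -86.3]
amber 725 [[-18.0, 128.0, 26.0], [-1.0, 205.0, 36.0], [17.0, 283.0, 44.0]]
-> (0.427, 0.36, 0.18, -72) rows 12
   [-4.72, 1.01, 0.0, -0.021]
   [-4.74, 0.91, 0.0, -0.021]
   [-4.76, 0.81, 0.0, -0.021]
   [-4.77, 0.71, 0.0, -0.021]
   [-4.79, 0.62, 0.0, -0.021]
   [-4.8, 0.52, 0.0, -0.021]
   [-4.81, 0.42, 0.0, -0.021]
   [-4.82, 0.32, 0.0, -0.021]
   [-4.82, 0.22, 0.0, -0.021]
   [-4.83, 0.12, 0.0, -0.021]
   [-4.83, 0.02, 0.0, -0.021]
   [-4.83, -0.08, -0.0, -0.021]
```

All three blocks are out, y≈123–288 mm. The rod goes back to its pad.

Call:
{"method": "move_arm", "body": {
  "moves": [2,0,0,-4,0,0,0,2,0,0,-4,0,0,0,2,0,0,-3.2,0,0,0,2,-4.72,1.02,0,0,0,-0.021,2,-4.74,0.92,0,0,0,-0.021,2,-4.75,0.82,0,0,0,-0.021,2,-4.77,0.72,0,0,0,-0.021,2,-4.78,0.62,0,0,0,-0.021]
}}

```text
clock: 57.65
tool_pos: [0.5177, 0.0376, 0.1815]
orientation: [-180.0, 0.0, -80.0]
force: [2.1, 1.3, -0.7]
opening: 0.0257
gripper_force: 30.0
```

Call:
{"method": "move_arm", "body": {
  "moves": [2,-4.8,0.52,0,0,0,-0.021,2,-4.81,0.42,0,0,0,-0.021,2,-4.81,0.32,0,0,0,-0.021,2,-4.82,0.22,0,0,0,-0.021,2,-4.82,0.12,0,0,0,-0.021,2,-4.83,0.02,0,0,0,-0.021,2,-4.82,-0.08,0,0,0,-0.021,2,0,0,3.5,0,0,0]
}}

```text
clock: 58.45
tool_pos: [0.4251, 0.3678, 0.1502]
orientation: [-179.5, 0.3, -71.2]
force: [1.0, -0.5, -2.4]
opening: 0.0255
gripper_force: 30.0
```

Call:
{"method": "move_arm", "body": {
  "moves": [2,0,0,3.5,0,0,0,2,0,0,3.5,0,0,0,2,0,0,0,0,0,0,2,0,0,0,0,0,0]
}}

```text
clock: 58.85
tool_pos: [0.4246, 0.3598, 0.0767]
orientation: [180.0, -0.1, -71.6]
force: [0.3, 0.5, -1.8]
opening: 0.0261
gripper_force: 30.0
```

```bash
python3 - <<'E'
from chk import *
plan([(.427,.36,.02,-72)])
E
```

```text
-> (0.427, 0.36, 0.02, -72) rows 2
   [0.03, -0.12, 2.83, 0.004]
   [0.03, -0.12, 2.83, 0.004]
```

Call:
{"method": "move_arm", "body": {
  "moves": [2,0,-0.1,3,0,0,0,2,0,0,1.7,0,0,0,2,0,0,0.9,0,0,0,2,0,0,0,0,0,0,2,0,0,0,0,0,0,5,0,0,0,0,0,0,5,0,0,0,0,0,0,5,0,0,0,0,0,0]
}}

```text
clock: 59.65
tool_pos: [0.4263, 0.36, 0.021]
orientation: [-179.9, 0.0, -71.7]
force: [-0.3, -0.7, -0.3]
opening: 0.0444
gripper_force: 0.0
```

Call:
{"method": "move_arm", "body": {
  "moves": [6,0,0,-3,0,0,0,6,0,0,-5,0,0,0,6,0,0,-5,0,0,0,7.5,0,0,-3,0,0,0]
}}

```text
clock: 60.05
tool_pos: [0.427, 0.3605, 0.1847]
orientation: [-179.8, 0.1, -71.6]
force: [0.6, 0.1, 0.7]
opening: 0.0639
gripper_force: 0.0
```

Call:
{"method": "move_arm", "body": {
  "moves": [7.5,4.77,-0.54,0,0,0,0.036,7.5,4.75,-0.71,0,0,0,0.036,7.5,4.72,-0.88,0,0,0,0.036,7.5,4.69,-1.05,0,0,0,0.036,7.5,4.65,-1.21,0,0,0,0.036,7.5,4.6,-1.38,0,0,0,0.036,7.5,4.55,-1.54,0,0,0,0.036,7.5,0,0,2,0,0,0]
}}

```text
clock: 60.85
tool_pos: [0.5699, 0.0501, 0.1625]
orientation: [-179.7, 0.0, -86.4]
force: [-0.6, 0.5, -1.1]
opening: 0.0746
gripper_force: 0.0
```

Call:
{"method": "move_arm", "body": {
  "moves": [7.5,0,0,2,0,0,0,7.5,0,0,0,0,0,0,7.5,0,0,0,0,0,0,7.5,0,0,0,0,0,0]
}}

```text
clock: 61.25
tool_pos: [0.5674, 0.0548, 0.1415]
orientation: [-179.9, 0.0, -86.1]
force: [-0.0, 0.2, 0.0]
opening: 0.0753
gripper_force: 0.0
```

```bash
python3 - <<'E'
from chk import *
print(tl())
x,y,_=w(.0,.0465)
plan([(x,y,.076,YJ)])
E
```

```text
[ -0.4  45.7 141.5 -86.1]
-> (np.float64(0.5677497148544761), np.float64(0.05559316440491952), 0.076, np.float64(-86.11534614901302)) rows 2
   [-0.04, -0.02, 3.27, 0.001]
```

Call:
{"method": "move_arm", "body": {
  "moves": [7.5,0,0,3.3,0,0,0,7.5,0,0,2.6,0,0,0,7.5,0,0,0.6,0,0,0,7.5,0,0,0,0,0,0,4,0,0,0,0,0,0,4,0,0,0,0,0,0,4,0,0,0,0,0,0,4,0,0,0,0,0,0]
}}

```text
clock: 62.05
tool_pos: [0.5673, 0.0544, 0.0762]
orientation: [-179.9, 0.0, -86.1]
force: [-0.6, 1.2, 4.6]
opening: 0.0517
gripper_force: 30.0
```

Call:
{"method": "move_arm", "body": {
  "moves": [4,0,0,-3.2,0,0,0,4,0,0,-3.2,0,0,0,4,0,0,0,0,0,0,4,0,0,0,0,0,0]
}}

```text
clock: 62.45
tool_pos: [0.5667, 0.0543, 0.1397]
orientation: [-179.9, 0.0, -86.1]
force: [-0.2, -0.5, -3.5]
opening: 0.0517
gripper_force: 30.0
```

```bash
python3 - <<'E'
from chk import *
print(tl()); snap('top'); P=cloud('top')[240:320,380:500].reshape(-1,3); a=np.radians(TY); d=P[:,:2]-TC
T=np.c_[d[:,0]*np.cos(a)+d[:,1]*np.sin(a),-d[:,0]*np.sin(a)+d[:,1]*np.cos(a)]*1000
m=(P[:,2]>.048)&(P[:,2]<.066)&(abs(T[:,0])<65); q=T[m]; print('mould tops y',np.percentile(q[:,1],[2,98]),'x',np.percentile(q[:,0],[3,97]))
m=(P[:,2]>.03)&(P[:,2]<.047); print('rim',np.percentile(T[m],[1,99],axis=0))
x,y=tray(.097); plan([(x,y,.14,TY-90)])
E
```

```text
[ -1.1  45.3 139.7 -86.1]
mould tops y [-137.49798609   54.35723801] x [-24.8568296   23.57322092]
rim [[ -74.70087101 -150.06952466]
 [  74.96960655  151.53044461]]
-> (np.float64(0.46350296200553825), np.float64(-0.18604656875838366), 0.14, -84.5) rows 6
   [3.88, 1.97, -0.02, -0.005]
   [3.87, 1.99, -0.02, -0.005]
   [3.86, 2.01, -0.02, -0.005]
   [3.85, 2.03, -0.02, -0.005]
   [3.84, 2.05, -0.02, -0.005]
   [3.83, 2.07, -0.02, -0.005]
```

```bash
python3 - <<'E'
from chk import *
P=cloud('top')[240:320,380:500].reshape(-1,3); a=np.radians(TY); d=P[:,:2]-TC
T=np.c_[d[:,0]*np.cos(a)+d[:,1]*np.sin(a),-d[:,0]*np.sin(a)+d[:,1]*np.cos(a)]*1000
m=(abs(abs(T[:,0])-18)<5)
for y in range(-148,70,4):
    k=m&(abs(T[:,1]-y)<2); print(y,int(1000*np.nanmedian(P[k,2])),end=' ; ')
t=np.load('/tmp/top.npz')['p']; cv2.imwrite('pics/t6.png',cv2.resize(t[235:320,375:505],None,fx=5,fy=5)[:,:,::-1])
print([(pix('top',(*tray(y),.056))[0]-[375,235])*5 for y in(46,.046,.052,.142)][1:])
E
```

```text
-148 38 ; -144 43 ; -140 51 ; -136 56 ; -132 57 ; -128 56 ; -124 58 ; -120 55 ; -116 55 ; -112 57 ; -108 57 ; -104 56 ; -100 56 ; -96 54 ; -92 58 ; -88 57 ; -84 56 ; -80 56 ; -76 60 ; -72 58 ; -68 55 ; -64 57 ; -60 55 ; -56 55 ; -52 18 ; -48 2 ; -44 2 ;
  return np.nanmean(a, axis, out=out, keepdims=keepdims)
Traceback (most recent call last):
ValueError: cannot convert float NaN to integer
```

```bash
python3 - <<'E' 2>/dev/null
from chk import *
for n in('top','side'):
    if n=='side': snap(n)
    P=cloud(n).reshape(-1,3); a=np.radians(TY); d=P[:,:2]-TC
    T=np.c_[d[:,0]*np.cos(a)+d[:,1]*np.sin(a),-d[:,0]*np.sin(a)+d[:,1]*np.cos(a)]*1000
    m=(abs(abs(T[:,0])-18)<6)
    for y in range(-56,90,4):
        k=m&(abs(T[:,1]-y)<2)&(P[:,2]<.1); print(y,k.sum(),round(1000*np.nanmedian(P[k,2]),0) if k.sum() else '',end=' ; ')
    print()
E
```

```text
-56 15 54.0 ; -52 34 20.0 ; -48 10 2.0 ; -44 2 3.0 ; -40 0  ; -36 0  ; -32 14 55.0 ; -28 12 52.0 ; -24 11 56.0 ; -20 9 55.0 ; -16 12 54.0 ; -12 11 55.0 ; -8 10 54.0 ; -4 11 55.0 ; 0 11 55.0 ; 4 10 56.0 ; 8 14 54.0 ; 12 11 57.0 ; 16 11 56.0 ; 20 11 57.0 ; 24 11 58.0 ; 28 12 54.0 ; 32 10 54.0 ; 36 11 59.0 ; 40 9 59.0 ; 44 15 55.0 ; 48 9 57.0 ; 52 20 52.0 ; 56 28 18.0 ; 60 9 2.0 ; 64 13 4.0 ; 68 8 7.0 ; 72 14 4.0 ; 76 8 2.0 ; 80 9 3.0 ; 84 13 3.0 ; 88 12 2.0 ; 
-56 27 57.0 ; -52 12 56.0 ; -48 3 54.0 ; -44 1 5.0 ; -40 2 4.0 ; -36 28 52.0 ; -32 43 53.0 ; -28 26 55.0 ; -24 23 55.0 ; -20 18 55.0 ; -16 20 55.0 ; -12 25 54.0 ; -8 23 54.0 ; -4 33 53.0 ; 0 28 54.0 ; 4 29 54.0 ; 8 18 55.0 ; 12 16 54.0 ; 16 22 55.0 ; 20 17 55.0 ; 24 17 55.0 ; 28 21 55.0 ; 32 23 55.0 ; 36 15 55.0 ; 40 23 56.0 ; 44 14 55.0 ; 48 23 56.0 ; 52 16 55.0 ; 56 7 54.0 ; 60 0  ; 64 1 1.0 ; 68 1 2.0 ; 72 2 2.0 ; 76 2 4.0 ; 80 2 3.0 ; 84 1 4.0 ; 88 2 2.0 ;
```

B sits about 8 mm too far +y in the tray (y −36 to 54), so C would barely fit. I'll nudge B along with C's end, held just above the tray wall, and then set C down.

```bash
python3 - <<'E'
from chk import *
x,y=tray(.109); plan([(x,y,.14,TY-90)])
E
```

```text
-> (np.float64(0.46235281297529557), np.float64(-0.1741018143779775), 0.14, -84.5) rows 6
   [3.68, 1.97, -0.03, -0.005]
   [3.67, 1.99, -0.03, -0.005]
   [3.66, 2.01, -0.03, -0.005]
   [3.65, 2.03, -0.03, -0.005]
   [3.64, 2.04, -0.03, -0.005]
   [3.63, 2.06, -0.03, -0.005]
```

Call:
{"method": "move_arm", "body": {
  "moves": [4,3.68,1.97,0,0,0,-0.005,4,3.67,1.99,0,0,0,-0.005,4,3.66,2.01,0,0,0,-0.005,4,3.65,2.03,0,0,0,-0.005,4,3.64,2.04,0,0,0,-0.005,4,3.63,2.06,0,0,0,-0.005,4,0,0,0,0,0,0,4,0,0,0,0,0,0]
}}

```text
clock: 63.35
tool_pos: [0.4626, -0.1748, 0.1382]
orientation: [179.9, 0.0, -84.5]
force: [1.6, 0.4, -3.2]
opening: 0.0521
gripper_force: 30.0
```

Call:
{"method": "move_arm", "body": {
  "moves": [4,0,0,4,0,0,0,4,0,0,0,0,0,0,4,0,0,0,0,0,0]
}}

```text
clock: 63.65
tool_pos: [0.4634, -0.1734, 0.0987]
orientation: [179.8, 0.0, -84.3]
force: [0.2, 0.1, -2.6]
opening: 0.0519
gripper_force: 30.0
```

```bash
python3 - <<'E'
from chk import *
print(pose()); x,y=tray(.109); plan([(x,y,.083,TY-90)])
E
```

```text
(array([ 0.46337377, -0.173425  ,  0.09869543]), array([ 1.79820861e+02,  3.16379398e-04, -8.43051340e+01]))
-> (np.float64(0.46235281297529557), np.float64(-0.1741018143779775), 0.083, -84.5) rows 1
   [0.06, 0.11, 1.57, 0.003]
```

Call:
{"method": "move_arm", "body": {
  "moves": [4,0,0,1.6,0,0,0,4,0,0,0,0,0,0,4,0.4,0,0,0,0,0,4,0.4,0,0,0,0,0,4,0.4,0,0,0,0,0,4,0.4,0,0,0,0,0,4,0.2,0,0,0,0,0,4,0,0,0,0,0,0]
}}

```text
clock: 64.45
tool_pos: [0.4656, -0.1923, 0.0833]
orientation: [-180.0, -0.0, -84.4]
force: [-0.1, 0.4, -2.3]
opening: 0.0513
gripper_force: 30.0
```

Call:
{"method": "move_arm", "body": {
  "moves": [4,-0.35,0,0,0,0,0,4,0,0,0,0,0,0,4,0,0,0,0,0,0]
}}

```text
clock: 64.75
tool_pos: [0.4651, -0.1883, 0.0832]
orientation: [180.0, 0.0, -84.4]
force: [0.4, -0.3, -3.4]
opening: 0.0516
gripper_force: 30.0
```

```bash
python3 - <<'E' 2>/dev/null
from chk import *
print(pose()); x,y=tray(.0955); plan([(x,y,.041,TY-90)])
for n in('top','side'):
    snap(n); P=cloud(n).reshape(-1,3); a=np.radians(TY); d=P[:,:2]-TC
    T=np.c_[d[:,0]*np.cos(a)+d[:,1]*np.sin(a),-d[:,0]*np.sin(a)+d[:,1]*np.cos(a)]*1000
    m=(abs(abs(T[:,0])-18)<6)
    for y in list(range(-60,-28,3))+list(range(30,60,3)):
        k=m&(abs(T[:,1]-y)<2); print(y,round(1000*np.nanmedian(P[k,2]),0) if k.sum() else '',end=' ; ')
    print()
E
```

```text
(array([ 0.46510996, -0.18828345,  0.08319686]), array([ 1.79995211e+02,  5.52013833e-04, -8.43636017e+01]))
-> (np.float64(0.4636467306343186), np.float64(-0.18753966305593445), 0.041, -84.5) rows 1
   [-0.09, 0.14, 4.22, 0.002]
-60 54.0 ; -57 52.0 ; -54 40.0 ; -51 37.0 ; -48 10.0 ; -45 4.0 ; -42  ; -39  ; -36 51.0 ; -33 54.0 ; -30 54.0 ; 30  ; 33  ; 36  ; 39  ; 42  ; 45  ; 48 512.0 ; 51 513.0 ; 54 514.0 ; 57 514.0 ; 
-60 55.0 ; -57 55.0 ; -54 55.0 ; -51 55.0 ; -48 53.0 ; -45 4.0 ; -42 4.0 ; -39 49.0 ; -36 51.0 ; -33 51.0 ; -30 55.0 ; 30 55.0 ; 33 56.0 ; 36 55.0 ; 39 55.0 ; 42 56.0 ; 45 430.0 ; 48 444.0 ; 51 407.0 ; 54 346.0 ; 57 298.0 ;
```

Call:
{"method": "move_arm", "body": {
  "moves": [4,0.35,0,0,0,0,0,4,0.3,0,0,0,0,0,4,0.3,0,0,0,0,0,4,0,0,0,0,0,0,4,0,0,0,0,0,0,4,-0.25,0,0,0,0,0,4,0,0,0,0,0,0,4,0,0,0,0,0,0]
}}

```text
clock: 65.65
tool_pos: [0.4659, -0.1953, 0.0832]
orientation: [180.0, -0.0, -84.4]
force: [0.3, -0.5, -2.3]
opening: 0.0521
gripper_force: 30.0
```

Call:
{"method": "move_arm", "body": {
  "moves": [4,0,0,1.5,0,0,0,4,0,0,1,0,0,0,4,0,0,0.8,0,0,0,4,0,0,0.6,0,0,0,4,0,0,0,0,0,0,4,0,0,0,0,0,0]
}}

```text
clock: 66.25
tool_pos: [0.4659, -0.1955, 0.0442]
orientation: [180.0, -0.0, -84.4]
force: [0.3, -0.1, -3.8]
opening: 0.0521
gripper_force: 30.0
```

```bash
python3 - <<'E' 2>/dev/null
from chk import *
p=pose();print(p); x,y=tray(.0955); plan([(p[0][0],p[0][1],.041,TY-90)])
E
```

```text
(array([ 0.46594425, -0.19550381,  0.04422727]), array([ 1.79987227e+02, -4.91234125e-03, -8.43779050e+01]))
-> (np.float64(0.46594425166999065), np.float64(-0.19550380703232043), 0.041, -84.5) rows 1
   [0.0, -0.0, 0.32, 0.002]
```

No snag on the way down. Lower the last bit, release, lift and move clear.

Call:
{"method": "move_arm", "body": {
  "moves": [4,0,0,0.35,0,0,0,4,0,0,0,0,0,0,6.4,0,0,0,0,0,0,6.4,0,0,0,0,0,0,6.4,0,0,0,0,0,0,6.4,0,0,-4,0,0,0,6.4,0,0,-5,0,0,0,6.4,0,0,-5,0,0,0]
}}

```text
clock: 67.05
tool_pos: [0.4653, -0.1955, 0.1824]
orientation: [179.9, -0.0, -84.4]
force: [2.1, 0.0, -0.0]
opening: 0.0639
gripper_force: 0.0
```

Call:
{"method": "move_arm", "body": {
  "moves": [6.4,3,-2,-2,0,0,0,6.4,4.5,-1,0,0,0,0,6.4,4.5,-1,0,0,0,0,6.4,4.5,-1,0,0,0,0,6.4,4.5,-1,0,0,0,0,6.4,4.5,0,0,0,0,0,6.4,0,0,0,0,0,0,6.4,0,0,0,0,0,0]
}}

```text
clock: 67.85
tool_pos: [0.5499, -0.4443, 0.1996]
orientation: [179.9, 0.0, -84.5]
force: [-0.1, 0.2, -0.4]
opening: 0.0643
gripper_force: 0.0
```

```bash
python3 - <<'E' 2>/dev/null
from chk import *
print(pose()[0]);print(face());blocks()
h=lambda u,v:0
L=local('top'); m=(L[:,0]>-170)&(L[:,0]<-120)&(L[:,1]>105)&(L[:,1]<150)&(L[:,2]>20); print('lever',m.sum(),np.median(L[m],0).round(0), L[m][:,2].max().round())
for n in('top','side'):
    P=cloud(n).reshape(-1,3); a=np.radians(TY); d=P[:,:2]-TC
    T=np.c_[d[:,0]*np.cos(a)+d[:,1]*np.sin(a),-d[:,0]*np.sin(a)+d[:,1]*np.cos(a)]*1000
    m=(abs(abs(T[:,0])-18)<6)&(P[:,2]<.1); print([(y,int(round(1000*np.nanmedian(P[m&(abs(T[:,1]-y)<3),2]),0)) if (m&(abs(T[:,1]-y)<3)).sum() else '') for y in range(-146,150,6)])
t=np.load('/tmp/top.npz')['p']; cv2.imwrite('pics/t7.png',t[180:340,150:510].repeat(2,0).repeat(2,1)[:,:,::-1])
E
```

```text
[ 0.54988624 -0.44434356  0.19963887]
```

```bash
python3 - <<'E'
from chk import *
snap('top');snap('side');blocks()
for n in('top','side'):
    P=cloud(n).reshape(-1,3); a=np.radians(TY); d=P[:,:2]-TC
    T=np.c_[d[:,0]*np.cos(a)+d[:,1]*np.sin(a),-d[:,0]*np.sin(a)+d[:,1]*np.cos(a)]*1000
    m=(abs(abs(T[:,0])-18)<6)&(P[:,2]<.1); print([(y,int(round(1000*np.nanmedian(P[m&(abs(T[:,1]-y)<3),2]),0)) if (m&(abs(T[:,1]-y)<3)).sum() else '') for y in range(-146,150,6)])
t=np.load('/tmp/top.npz')['p']; cv2.imwrite('pics/t7.png',t[180:340,150:510].repeat(2,0).repeat(2,1)[:,:,::-1])
E
```

```text
amber 731 [[-18.0, 128.0, 24.0], [-1.0, 205.0, 35.0], [17.0, 283.0, 43.0]]
[(-146, 41), (-140, 55), (-134, 56), (-128, 56), (-122, 58), (-116, ''), (-110, ''), (-104, ''), (-98, ''), (-92, ''), (-86, ''), (-80, ''), (-74, ''), (-68, ''), (-62, ''), (-56, ''), (-50, ''), (-44, ''), (-38, ''), (-32, ''), (-26, ''), (-20, ''), (-14, ''), (-8, ''), (-2, ''), (4, ''), (10, ''), (16, ''), (22, ''), (28, ''), (34, ''), (40, ''), (46, ''), (52, ''), (58, 52), (64, 55), (70, 56), (76, 53), (82, 56), (88, 56), (94, 56), (100, 57), (106, 56), (112, 56), (118, 58), (124, 55), (130, 56), (136, 55), (142, 55), (148, 36)]
[(-146, 39), (-140, 51), (-134, 56), (-128, 55), (-122, 54), (-116, 55), (-110, 54), (-104, 55), (-98, 55), (-92, 55), (-86, 55), (-80, 55), (-74, 56), (-68, 56), (-62, 56), (-56, 56), (-50, 55), (-44, 54), (-38, 54), (-32, 56), (-26, 55), (-20, 55), (-14, 55), (-8, 55), (-2, 54), (4, 54), (10, 55), (16, 55), (22, 55), (28, 55), (34, 55), (40, 55), (46, 55), (52, 55), (58, 55), (64, 55), (70, 55), (76, 55), (82, 55), (88, 54), (94, 55), (100, 55), (106, 57), (112, 55), (118, 55), (124, 55), (130, 56), (136, 55), (142, 55), (148, '')]
```

View pics/t7.png

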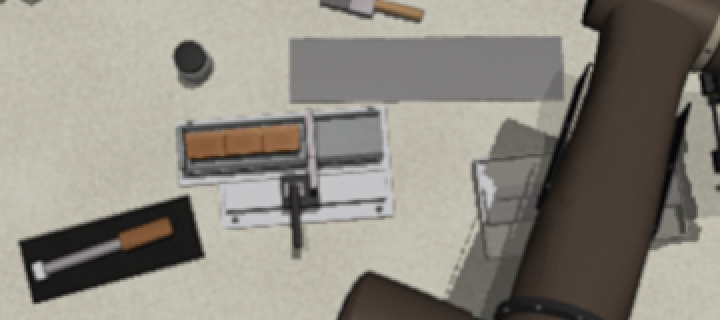

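The picture shows three blocks in the out-feed channel (190–300,140), the lever flat at (296,225) and the rod on its pad. The depth shows all mould tops level at about 55 mm in the tray, as they should be. Handing in.

```bash
python3 -c "
from plant import ctrl
print(ctrl.close_job())"
```

```text
the job is handed in; nothing more can be done
None
```

The job is handed in at about 68 s; no verdict came back. By my last camera check all three blocks are in the out-feed channel past the clamped stop, the three empty moulds lie flat in the wash tray, and the rod is back on its pad.

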